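# Lift an inked block with the spatula and lay it on the register board

## Robot

A 6-joint arm with a two-finger parallel gripper is mounted at the origin on the work surface. World frame = base frame: x ahead of the robot, y to its left, z up, the work surface at z = 0. Lengths are in mm, angles in rad, forces in N, time in s.
With the tool pointing down it reaches from about 350 to 775 mm from the base axis. Payload 7.3 kg.
Tool frame: the origin (TCP) lies midway between the tips of the shut fingers; the grasp point (between the pads) lies 19 mm behind it (bot.tcp_to_grasp is the distance from the TCP to the grasp point, in mm); z points along the fingers, y is the line along which they close (so a half turn about z gives the same grasp; the last joint's range is limited). The gripper opens to 92 mm and grips with 3 to 60 N. Pads are 19 mm wide; open, the fingers measure 130 mm over their backs; the gripper's body (75 mm by 190 mm) begins 47 mm behind the grasp point.
Start: joints at [1.093, 0.342, 1.524, -0, 1.275, -0.146], TCP at [171.002, 496.39, 226.741] pointing down, gripper open.
Joint ranges: [-2.53, 2.53], [-0.77, 2.02], [0.04, 2.7], [-1, 4.14], [0.28, 2.66], [-3.11, 3.11]. Speed limits (rad/s): [2.57, 2.57, 3.14, 3.14, 3.14, 3.14].

## Interface

Orientations are given as [roll, pitch, yaw] about the fixed x, y, z axes, in that order (R = Rz(yaw) Ry(pitch) Rx(roll)).
In Python, from plant import bot, viewer gives the robot as it stands. The module is installed in compiled form; this text tells all that it offers.
- The arm moves only by the shell command python3 -m handwheel 'ROWS'. ROWS is text: rows parted by semicolons, each of 7 numbers parted by spaces: the shift along the tool's x, y, z scaled (see below), then the turn, a rotation vector about the tool's x, y, z scaled (see below), then the opening, from -1 (shut) to 1 (fully open), so that 0 is half open. In form: tx ty tz rx ry rz gripper; .... A call has 1 to 8 rows; each row is the pose to reach, as a shift and turn from the pose commanded when the call began, along the tool's axes at that moment, turning the shorter way round; what a row does not reach only later rows make up. The controller multiplies each number of a shift by 10 cm and each number of a turn by pi rad. A row lasts 1/12 s, in which the tool goes at most 41.7 mm and 7.16 degrees, less where a joint would pass 70% of its speed; a pose out of reach is approached as far as the arm can. A call with a number of a shift or a turn outside -1 to 1 is refused whole. A call with a gripper value outside its range is refused whole. The fingers move at their own pace and stop on an object; the grip force is fixed at half the most. Time passes only in rows, so rows that repeat a pose let the fingers close. It gives the time, the measured TCP pose, the force, the opening and the grip force at its end, in the units of the state.
- bot.get_obs(): the state, without advancing time (a new reading comes with each control period).
- viewer.capture(name): name is "side" or "top"; returns a dict with "frame" (384x512x3 uint8, red, green, blue), "fov_y" (degrees; the focal length in pixels is half the picture's height over the tangent of half this angle, whatever the lens; pixels are square), "cx", "cy" (the principal point, pixels), "dist_coeffs" ([k1, k2, p1, p2, k3] as OpenCV has them; the pictures are not rectified), "T" (4x4, takes a point from camera to world coordinates). Camera axes: x right, y down, z forward; pixel columns grow to the right and rows downward; lengths in mm; the calibration is good to about 2 mm. A picture is of the moment at which its call begins. There is no depth.
- bot.close_job(): hands the job in; it is judged then, once.
Trained networks look in a picture, given as the dict that the camera call returned (one of the last four; its "shot" number tells which), for a name from the list of things; names that differ only in an ending like _2 or _b are one class to them, and where a whole thing is asked for, a point or a joint stands for the part that bears it (a point fixed in the world has none). Each returns a list of dicts, best first, with "score" (0 to 1); they miss things now and then, are a little off and sometimes report something else, mostly with a low value. They report only what shows in the picture. A call takes as long as a camera call. They do not tell look-alikes from the thing itself.
- viewer.recognise(target, picture): "centre" ([column, row] in pixels, amid what is visible of it).
- viewer.cut_out(target, picture): "pixels" (384x512 bool, what is visible of it) and "centre" ([column, row] in pixels, amid what is visible of it).
The state is a dict: "time": time; "joint_positions": joint angles; "dq": joint speeds; "tau": joint torques, N m; "tool_pos": TCP position; "tcp_rot": TCP orientation; "contact_force": force on the tool from outside, world axes, zero at the start; "moment": the same for the moment, N m; "grip_width": finger opening in mm; "finger_force": force on a finger pad.
Only numpy, scipy, OpenCV 4.12 (cv2) and the standard library are available. Lean on these libraries where they do the work, as an engineer would, in place of code of your own. Each camera call takes 0.05 s, during which the arm holds its last target. There are 200 camera calls.

## Task

The printing block on the steel inking plate has just been inked, so the gripper must never touch it. Take the spatula and slide its blade under the block, letting the upturned far edge of the inking plate keep the block from sliding away, lift it clear on the blade without tipping it over and lay it, inked face up, on the sloping register board: flat on the board, against both brass stops, square to them and centred between them, with the spatula drawn out. Then set the spatula down again with its blade flat on the glass ink slab and let go, leaving all the other things on the table undisturbed.

Things in the scene. Friction and masses are not known exactly. Their poses are not given: they have to be found in the camera images.
- spatula_grip (a point): Centre of the spatula's wooden handle, 56 mm above the blade's underside and 113 mm behind the blade's centre. Handle 104 long, 20 wide (flat sides: grip across them), 26 mm deep, rising backwards at 35 degrees to the blade. Axes are the spatula's: x forward to the nose, y left, z up, square to the blade. Starts on the glass slab, nose roughly away from the robot.
- spatula_blade (a point): Centre of the underside of the blade, axes as spatula_grip. Steel blade 88 long (x -44 to +44 mm), 66 wide, 2.2 mm thick, flat underneath, nose ground down on top over its last 18 mm to a 0.8 mm edge. At the heel (x = -44) a 52 mm wide riser slopes up and back at 60 degrees to x = -52, z = 14 mm; from there a 7 mm thick shank leads to the handle.
- block_center (a point): The inked printing block: rectangular plate 100 (its x) by 120 (its y) by 7 mm, about 85 g, wooden backing with a blue inked, carved face upwards (z). The lower edges all round are chamfered: 3 mm high, 5 mm inwards. The point is its centre, half-way up. It lies on the inking plate, a little short of the upturned far edge and a little askew.
- block: The same block, origin at the centre of its underside, x across its 100 mm side, z up through the inked face.
- spatula: The whole spatula, a cranked steel turner of 0.145 kg that stands by itself on its flat blade, the handle slanting up behind. Its centre of mass lies about 32 mm behind the blade's centre, 12 mm ahead of the heel. Origin and axes as spatula_blade.
- tray: Inking plate, fixed: flat steel sheet 170 mm wide on rubber feet, upper face 10 mm above the table, running from x = -107 mm to an upturned edge along its far side (inner face at x = +95 mm, 15 mm high); the other sides are open. Origin on the table under it; x points to the upturned edge, away from the robot within 0.16 rad.
- panel: Face of the register board, fixed: panel 170 mm wide, rising away from the robot at 30 degrees, face from x = -26 (lower edge) to +160 mm. Origin on the face, 80 mm above the table, midway between the brass stops on the line of their uphill faces; x up the slope, y left, z out of the face. Stops 14 mm square, 12 high, centred at x = -7, y = +-50: 86 mm free between them. Clear table below the edge.
- slab: Glass ink slab, fixed, 230 (x) by 180 by 8 mm; origin under its centre on the table, x roughly away from the robot.
- bottle: Blue ink bottle, 69 mm diameter, 192 mm high, with white cap, standing between two of the work places; origin at the centre of its foot.
- tin: Round ink tin, 60 mm diameter, 38 mm high, on the far half of the ink slab; origin at the centre of its foot.
- carton_a: Small white carton 95 (x) by 38 by 38 mm lying between two of the work places; origin under its centre.
- carton_b: Like the other white carton, lying nearer the robot between two of the work places.
- sleeve: Open cardboard sleeve 100 (x) by 50 by 50 mm, lying nearer the robot between two of the work places; origin under its centre.
- brayer: Ink roller with wire fork and wooden handle, about 165 long, 80 wide, 38 mm high, lying on the right of the table; origin under the roller, handle to its -x.
- woodcut: Old carved block 90 by 70 by 19 mm on the left of the table; origin under its centre.
Not all that is in view belongs to the job. What is shaped like the spatula but red is not meant.

How it is judged:
By the outcome, as a careful person would: the job done as asked, in the order asked, and still so for the second after the job is handed in, with the robot touching nothing.
It also fails if it takes over 72 s, if anything falls off the work surface, if the arm or the gripper's body presses on something with over 40 N, if the wrist force passes 120 N, or if a joint passes its speed limit or range.

## Working session

There is one attempt and no reset: what is moved stays moved. The work goes in short steps, Python scripts to look and compute and a shell command to move; the robot and the scene stay as the last step left them, time stands still between calls to the robot, and variables do not carry over. Pictures are saved under pics/ and viewed, at most 10 in all, crops included, and the job is handed in when it is done.

```bash
mkdir -p pics; cat > h.py <<'E'
import numpy as np, cv2
from scipy.spatial.transform import Rotation as R
def K(p):
    f=p["frame"].shape[0]/2/np.tan(np.radians(p["fov_y"])/2)
    return np.array([[f,0,p["cx"]],[0,f,p["cy"]],[0,0,1.]])
def proj(p,X):
    T=np.linalg.inv(np.array(p["T"])); X=np.atleast_2d(X).astype(float)
    Xc=X@T[:3,:3].T+T[:3,3]
    return cv2.projectPoints(Xc,np.zeros(3),np.zeros(3),K(p),np.array(p["dist_coeffs"],float))[0][:,0]
def toz(p,uv,z):
    uv=np.atleast_2d(uv).astype(float)
    n=cv2.undistortPoints(uv[:,None],K(p),np.array(p["dist_coeffs"],float))[:,0]
    d=np.c_[n,np.ones(len(n))]@np.array(p["T"])[:3,:3].T; c=np.array(p["T"])[:3,3]
    return c+d*((z-c[2])/d[:,2])[:,None]
def save(p,n,box=None,s=1):
    f=p["frame"]
    if box: f=f[box[1]:box[3],box[0]:box[2]]
    cv2.imwrite("pics/"+n,cv2.resize(f[:,:,::-1],None,fx=s,fy=s,interpolation=cv2.INTER_CUBIC))
E
python3 - <<'E'
from h import *
from plant import bot,viewer
np.set_printoptions(precision=1,suppress=True)
P={}
for n in("top","side"):
    p=viewer.capture(n);P[n]=p;save(p,n+"0.png",s=1.5)
    print(n,np.array(p["T"]),p["fov_y"],p["dist_coeffs"])
    for t in("spatula","spatula_grip","spatula_blade","block","block_center","tray","panel","slab","bottle","tin","carton_a","sleeve","brayer"):
        print(t,[(np.round(d["centre"]),round(d["score"],2)) for d in viewer.recognise(t,p)[:3]])
print(bot.get_obs())
E
```

```text
top [[  -0.    -1.     0.2  247.8]
 [  -1.     0.     0.   -19.9]
 [  -0.    -0.2   -1.  1466.5]
 [   0.     0.     0.     1. ]] 51.39850091921084 [-0.1  0.   0.   0.   0. ]
spatula [(array([328., 269.]), 0.85), (array([412., 241.]), 0.7), (array([342., 182.]), 0.58)]
spatula_grip [(array([415., 238.]), 0.86), (array([332., 270.]), 0.77), (array([345., 188.]), 0.59)]
spatula_blade [(array([344., 186.]), 0.89), (array([413., 241.]), 0.84), (array([328., 271.]), 0.68)]
block [(array([249., 142.]), 0.83)]
block_center [(array([251., 143.]), 0.7)]
tray [(array([246., 158.]), 0.77)]
panel [(array([153., 161.]), 0.61), (array([343., 187.]), 0.31)]
slab [(array([352., 169.]), 0.88), (array([344., 184.]), 0.46), (array([300., 206.]), 0.22)]
bottle [(array([300., 131.]), 0.86)]
tin [(array([339., 143.]), 0.64), (array([345., 184.]), 0.63)]
carton_a [(array([202., 200.]), 0.68), (array([203., 135.]), 0.53)]
sleeve [(array([301., 205.]), 0.95)]
brayer [(array([396., 171.]), 0.75)]
side [[   0.9   -0.3    0.3  -27.6]
 [  -0.5   -0.6    0.6 -997.4]
 [  -0.    -0.7   -0.7 1273.1]
 [   0.     0.   
[... 489 characters left out ...]
panel [(array([242., 134.]), 0.59), (array([337., 242.]), 0.27)]
slab [(array([326., 269.]), 0.62)]
bottle []
tin [(array([337., 243.]), 0.52)]
carton_a [(array([232., 182.]), 0.78), (array([288., 163.]), 0.46)]
sleeve [(array([263., 239.]), 0.72), (array([243., 133.]), 0.7)]
brayer [(array([355., 313.]), 0.77)]
{'time': 1.4, 'joint_positions': array([ 1.1,  0.3,  1.5, -0. ,  1.3, -0.1]), 'dq': array([ 0., -0., -0.,  0.,  0., -0.]), 'tau': array([  0. , -43.1, -24.4,   0.1,   0. ,  -0. ]), 'tool_pos': array([171. , 496.4, 226.7]), 'tcp_rot': array([3.1, 0. , 2.8]), 'contact_force': array([0.4, 0. , 0.2]), 'moment': array([-0., -0.,  0.]), 'finger_force': 0.0, 'grip_width': 92.07472043439927}
```

View pics/top0.png

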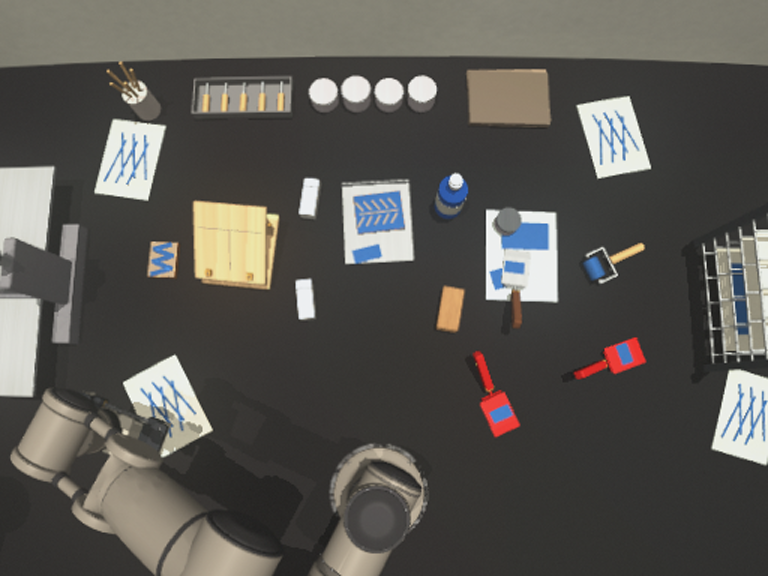

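View pics/side0.png

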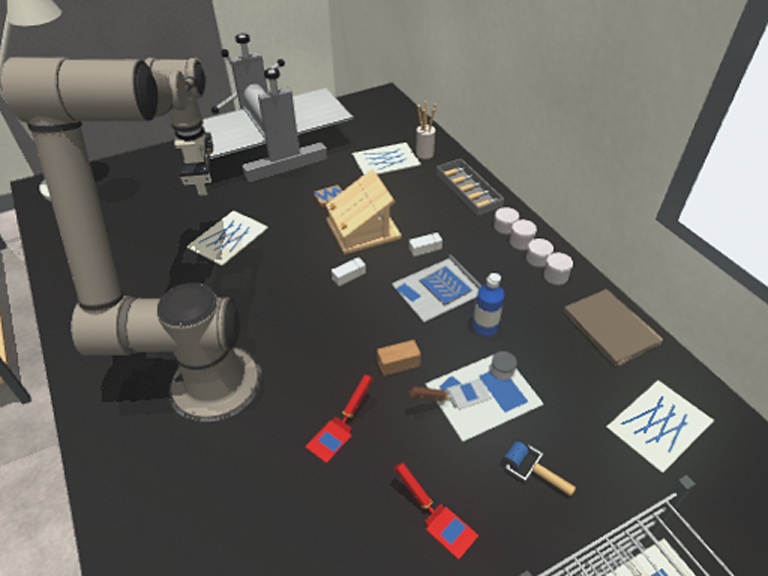

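Candidates for the spatula (top camera): steel with wooden handle on the slab at (344,185); red look-alikes at (328,270) and (412,240). By the description I choose (344,185). Next I fit the poses by edge alignment in both views, and check with a close crop.

```bash
cat > fit.py <<'E'
from h import *
from scipy.optimize import minimize
from scipy.ndimage import map_coordinates
def rect(x0,x1,y0,y1,z):
    c=np.array([[x0,y0,z],[x1,y0,z],[x1,y1,z],[x0,y1,z]],float); return [(c[i],c[(i+1)%4]) for i in range(4)]
def box(lx,ly,h): return rect(-lx/2,lx/2,-ly/2,ly/2,h)
A=np.array
M={"slab":rect(-115,115,-90,90,8),
"tray":[(A([-107,-85,10.]),A([95,-85,10.])),(A([-107,85,10.]),A([95,85,10.])),(A([-107,-85,10.]),A([-107,85,10.])),(A([95,-85,25.]),A([95,85,25.]))],
"block":rect(-50,50,-60,60,7),
"panel":rect(-26,160,-85,85,0)+rect(-14,0,43,57,12)+rect(-14,0,-57,-43,12)}
d=A([-np.cos(.611),0,np.sin(.611)]);n=A([np.sin(.611),0,np.cos(.611)]);c=A([-113,0,56.])+13*n
h=[c+s*52*d+A([0,t*10,0]) for s,t in((-1,-1),(1,-1),(1,1),(-1,1))]
M["spatula"]=rect(-44,44,-33,33,2.2)+[(h[i],h[(i+1)%4]) for i in range(4)]
def pose(name,q,z):
    r=R.from_euler("ZY",[q[2],-np.pi/6 if name=="panel" else 0]); return r,A([q[0],q[1],z])
def cost(q,name,z,G):
    r,t=pose(name,q,z); s=0
    for p,gx,gy in G:
        for a,b in M[name]:
            L=np.linspace(.04,.96,25)[:,None]; uv=proj(p,r.apply(a+(b-a)*L)+t)
            e=uv[-1]-uv[0]; e/=np.linalg.norm(e)+1e-9
            g=map_coordinates(gx,uv[:,::-1].T,order=1)*-e[1]+map_coordinates(gy,uv[:,::-1].T,order=1)*e[0]
            s-=np.mean(np.minimum(np.abs(g),60))*np.linalg.norm(b-a)/100
    return s
def grads(pics,sig):
    o=[]
    for p in pics:
        f=cv2.GaussianBlur(p["frame"].astype(np.float32),(0,0),sig)
        gx=np.stack([cv2.Sobel(f[:,:,k],-1,1,0) for k in range(3)],-1);gy=np.stack([cv2.Sobel(f[:,:,k],-1,0,1) for k in range(3)],-1)
        m=np.argmax(gx**2+gy**2,-1)[...,None]
        o.append((p,np.take_along_axis(gx,m,-1)[...,0],np.take_along_axis(gy,m,-1)[...,0]))
    return o
def fit(name,q,z,pics):
    q=A(q,float)
    for sig,sp in((2.5,15),(1.5,5),(.8,2)):
        G=grads(pics,sig); best=None
        for k in range(6):
            s=np.vstack([q]+[q+np.eye(3)[i]*[sp,sp,sp/120][i]*(1 if k%2 else -1) for i in range(3)])+ (0 if k<2 else np.random.RandomState(k).randn(3)*[sp/2,sp/2,sp/200])
            o=minimize(cost,q,args=(name,z,G),method="Nelder-Mead",options=dict(initial_simplex=s,xatol=.02,fatol=1e-4))
            if best is None or o.fun<best.fun: best=o
        q=best.x
    return q,best.fun
def draw(p,f,name,q,z,s,off=(0,0)):
    r,t=pose(name,q,z)
    for a,b in M[name]:
        u=(proj(p,[r.apply(a)+t,r.apply(b)+t])-off+.5)*s
        cv2.line(f,*[tuple(int(v*16) for v in x) for x in u],(0,0,255),1,cv2.LINE_AA,4)
E
cat > m1.py <<'E'
from fit import *
from plant import bot,viewer
import pickle
np.set_printoptions(precision=2,suppress=True)
T,S=viewer.capture("top"),viewer.capture("side")
init={"slab":((352,169),8,-.03),"tray":((252,148),10,.03),"block":((252,142),10,.03),"panel":((153,161),0,-.05),"spatula":((344,180),8,-.03)}
out={}
for n,(uv,z,yw) in init.items():
    q=toz(T,uv,120 if n=="panel" else z)[0]; 
    if n=="panel": z=80; q[0]-=58
    res=[fit(n,[q[0],q[1],yw],z,pp) for pp in([T,S],[T],[S])]
    out[n]=(res[0][0],z); print(n,q[:2]); [print("   ",r[0],round(r[1],1)) for r in res]
for n,uv,z in(("bottle",None,90),("tin",(339,143),38),("cartonA",(203,135),38),("cartonB",(202,200),38),("sleeve",(301,205),50)):
    if uv is not None: print(n,toz(T,uv,z)[0])
print("bottle cap",toz(T,(304,121),192)[0])
pickle.dump(out,open("poses.pkl","wb"))
ims=[]
for p,bx,s in((T,(120,105,400,225),2.8),(S,(205,95,385,310),2.5)):
    f=cv2.resize(p["frame"][bx[1]:bx[3],bx[0]:bx[2],::-1],None,fx=s,fy=s,interpolation=cv2.INTER_CUBIC)
    for n,(q,z) in out.items(): draw(p,f,n,q,z,s,bx[:2])
    cv2.imwrite("pics/fit%d.png"%len(ims),f);ims.append(f)
E
python3 m1.py
```

```text
slab [ 576.73 -375.56]
    [ 578.26 -363.02   -0.04] -965.4
    [ 569.81 -356.15   -0.11] -489.0
    [ 578.93 -360.88   -0.06] -483.0
tray [657.5    0.45]
    [657.5    0.45   0.01] -892.8
    [657.5    0.45   0.03] -446.4
    [657.5    0.45   0.01] -446.4
block [681.01   0.48]
    [680.21  -0.18   0.09] -528.0
    [681.81   3.82   0.08] -264.0
    [679.91  -0.64   0.09] -264.0
panel [523.05 344.9 ]
    [524.04 351.38  -0.07] -981.5
    [522.37 351.08  -0.08] -494.0
    [523.33 350.18  -0.06] -492.9
spatula [ 534.58 -343.58]
    [ 540.48 -339.28   -0.13] -633.8
    [ 541.92 -339.16   -0.12] -316.1
    [ 547.2  -341.29   -0.14] -324.2
tin [ 669.08 -323.8    38.  ]
cartonA [700.44 183.15  38.  ]
cartonB [455.28 181.11  38.  ]
sleeve [ 435.13 -175.91   50.  ]
bottle cap [ 699.95 -176.19  192.  ]
```

```bash
sed -i 's|np.mean(np.minimum(np.abs(g),60))|np.mean(100*np.abs(g)/(np.abs(g)+200))|' fit.py; python3 m1.py; python3 -c "
import cv2,numpy as np
a=cv2.imread('pics/fit0.png');b=cv2.imread('pics/fit1.png');b=cv2.resize(b,None,fx=.95,fy=.95);print(a.shape,b.shape)"
```

```text
slab [ 576.73 -375.56]
    [ 571.69 -358.28   -0.03] -1019.4
    [ 572.76 -355.58   -0.04] -549.1
    [ 570.46 -360.93   -0.03] -503.3
tray [657.5    0.45]
    [661.75   1.67   0.06] -872.9
    [662.38   3.62   0.05] -472.5
    [661.39  -2.6    0.06] -429.1
block [681.01   0.48]
    [682.08  -0.42   0.12] -546.7
    [682.22  -0.05   0.12] -284.5
    [682.05  -1.34   0.13] -263.0
panel [523.05 344.9 ]
    [522.28 354.3   -0.09] -921.9
    [522.48 354.14  -0.09] -465.6
    [522.38 355.67  -0.1 ] -458.6
spatula [ 534.58 -343.58]
    [ 542.84 -341.07   -0.14] -464.1
    [ 543.45 -339.73   -0.13] -239.5
    [ 544.48 -342.59   -0.12] -234.2
tin [ 669.08 -323.8    38.  ]
cartonA [700.44 183.15  38.  ]
cartonB [455.28 181.11  38.  ]
sleeve [ 435.13 -175.91   50.  ]
bottle cap [ 699.95 -176.19  192.  ]
(336, 784, 3) (511, 428, 3)
```

View pics/fit0.png

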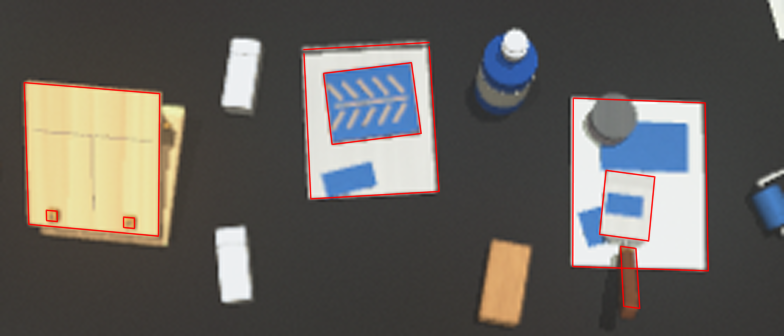

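View pics/fit1.png

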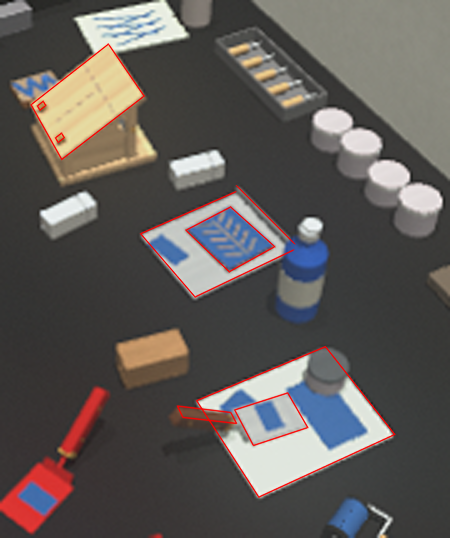

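The overlay fits tray, block, panel, slab and spatula to within a pixel. The steel spatula with its wooden handle sits at crop (629,205) in the first picture, so the choice is confirmed. Now a planner that converts targets into move units.

```bash
cat > plan.py <<'E'
from h import *
import sys,pickle
np.set_printoptions(precision=3,suppress=True)
G=np.array([-95,0,24.4])      # TCP in spatula frame
RT=R.from_euler("Z",np.pi)*R.from_euler("X",np.pi)  # tool in spatula frame
RT=R.from_matrix(np.array([[-1,0,0],[0,1,0],[0,0,-1.]]))
def spat(p,yaw,pitch=0):  # blade pose (pitch>0 nose up) -> tcp pose
    r=R.from_euler("ZY",[yaw,-pitch]); return r.apply(G)+np.array(p,float), r*RT
def steps(way,cur=None):
    """way: list of (pos,R); prints deltas, each from the previous"""
    if cur is None:
        from plant import bot
        o=bot.get_obs(); cur=(o["tool_pos"],R.from_euler("xyz",o["tcp_rot"])); print("t",o["time"],"at",cur[0],o["tcp_rot"])
    for p,r in way:
        d=cur[1].inv().apply(p-cur[0])/100; w=(cur[1].inv()*r).as_rotvec()/np.pi
        n=max(np.linalg.norm(d)*100/41.7,np.linalg.norm(w)*180/7.16)
        print(p.round(1),"->",d,w,"rows %.1f"%n); cur=(p,r)
E
python3 - <<'E'
from plan import *
o=pickle.load(open("poses.pkl","rb")); q=o["spatula"][0]; print({k:v[0] for k,v in o.items()})
f,r=spat([q[0],q[1],8],q[2])
y0=R.from_euler("xyz",[np.pi,0,np.pi+q[2]])
P=[(240,430,235),(320,360,235),(400,290,235),(430,195,235),(440,98,235),(445,0,235),(448,-98,235),(f[0],-196,235),(f[0],-294,235),(f[0],f[1],150),(f[0],f[1],90),(f[0],f[1],f[2])]
steps([(np.array(p,float),r) for p in P])
E
```

```text
{'slab': array([ 571.686, -358.275,   -0.033]), 'tray': array([661.746,   1.665,   0.057]), 'block': array([682.079,  -0.422,   0.125]), 'panel': array([522.284, 354.305,  -0.091]), 'spatula': array([ 542.838, -341.067,   -0.135])}
t 1.6 at [171.006 496.383 226.733] [3.142 0.    2.81 ]
[240. 430. 235.] -> [-0.869 -0.403 -0.083] [ 0.     0.    -0.063] rows 2.3
[320. 360. 235.] -> [-0.887 -0.586  0.   ] [0. 0. 0.] rows 2.5
[400. 290. 235.] -> [-0.887 -0.586  0.   ] [0. 0. 0.] rows 2.5
[430. 195. 235.] -> [-0.425 -0.901  0.   ] [0. 0. 0.] rows 2.4
[440.  98. 235.] -> [-0.23  -0.948  0.   ] [0. 0. 0.] rows 2.3
[445.   0. 235.] -> [-0.182 -0.964  0.   ] [0. 0. 0.] rows 2.4
[448. -98. 235.] -> [-0.162 -0.967  0.   ] [0. 0. 0.] rows 2.4
[ 448.7 -196.   235. ] -> [-0.139 -0.97   0.   ] [0. 0. 0.] rows 2.4
[ 448.7 -294.   235. ] -> [-0.132 -0.971  0.   ] [0. 0. 0.] rows 2.4
[ 448.7 -328.2  150. ] -> [-0.046 -0.339  0.85 ] [0. 0. 0.] rows 2.2
[ 448.7 -328.2   90. ] -> [0.  0.  0.6] [0. 0. 0.] rows 1.4
[ 448.7 -328.2   32.4] -> [0.    0.    0.576] [0. 0. 0.] rows 1.4
```

```bash
python3 -m handwheel '-0.87 -0.4 -0.08 0 0 -0.063 1; -0.87 -0.4 -0.08 0 0 -0.063 1; -0.87 -0.4 -0.08 0 0 -0.063 1'
python3 -m handwheel '-0.89 -0.59 0 0 0 0 1; -0.89 -0.59 0 0 0 0 1; -0.89 -0.59 0 0 0 0 1'
python3 -m handwheel '-0.89 -0.59 0 0 0 0 1; -0.89 -0.59 0 0 0 0 1; -0.89 -0.59 0 0 0 0 1' >/dev/null
python3 -m handwheel '-0.42 -0.9 0 0 0 0 1; -0.42 -0.9 0 0 0 0 1; -0.42 -0.9 0 0 0 0 1' >/dev/null
python3 -m handwheel '-0.23 -0.95 0 0 0 0 1; -0.23 -0.95 0 0 0 0 1; -0.23 -0.95 0 0 0 0 1' >/dev/null
python3 -m handwheel '-0.18 -0.96 0 0 0 0 1; -0.18 -0.96 0 0 0 0 1; -0.18 -0.96 0 0 0 0 1' >/dev/null
python3 -m handwheel '-0.16 -0.97 0 0 0 0 1; -0.16 -0.97 0 0 0 0 1; -0.16 -0.97 0 0 0 0 1' >/dev/null
python3 -m handwheel '-0.14 -0.97 0 0 0 0 1; -0.14 -0.97 0 0 0 0 1; -0.14 -0.97 0 0 0 0 1' >/dev/null
python3 -m handwheel '-0.13 -0.97 0 0 0 0 1; -0.13 -0.97 0 0 0 0 1; -0.13 -0.97 0 0 0 0 1; -0.13 -0.97 0 0 0 0 1'
python3 - <<'E'
from plan import *
o=pickle.load(open("poses.pkl","rb")); q=o["spatula"][0]
f,r=spat([q[0],q[1],8],q[2])
steps([(np.array(p,float),r) for p in [(f[0],f[1],150),(f[0],f[1],90),f]])
E
```

```text
time: 1.85
tool_pos: [242.3, 428.1, 235.0]
tcp_rot: [-3.141, 0.001, 3.012]
contact_force: [0.0, -0.1, -0.0]
grip_width: 91.8
finger_force: 0.0
time: 2.1
tool_pos: [322.8, 357.6, 234.9]
tcp_rot: [-3.141, 0.001, 3.007]
contact_force: [-0.1, 0.6, -0.4]
grip_width: 91.8
finger_force: 0.0
time: 3.93
tool_pos: [449.0, -297.5, 234.1]
tcp_rot: [-3.141, -0.0, 3.004]
contact_force: [-0.3, -0.4, -0.0]
grip_width: 91.8
finger_force: 0.0
t 3.9333 at [ 448.965 -297.518  234.13 ] [-3.141 -0.     3.004]
[ 448.7 -328.2  150. ] -> [-0.04  -0.304  0.841] [-0.    -0.    -0.001] rows 2.1
[ 448.7 -328.2   90. ] -> [0.  0.  0.6] [0. 0. 0.] rows 1.4
[ 448.7 -328.2   32.4] -> [0.    0.    0.576] [0. 0. 0.] rows 1.4
```

```bash
python3 -m handwheel '-0.04 -0.3 0.84 0 0 -0.001 1; -0.04 -0.3 0.84 0 0 -0.001 1; -0.04 -0.3 0.84 0 0 -0.001 1'
python3 -m handwheel '0 0 0.6 0 0 0 1; 0 0 0.6 0 0 0 1; 0 0 0.6 0 0 0 1'
python3 -m handwheel '0 0 0.3 0 0 0 1; 0 0 0.58 0 0 0 1; 0 0 0.58 0 0 0 1; 0 0 0.58 0 0 0 1; 0 0 0.58 0 0 0 1'
python3 - <<'E'
from h import *
from plant import bot,viewer
p=viewer.capture("side");save(p,"g.png",(200,200,400,320),3)
E
```

```text
time: 4.18
tool_pos: [446.9, -322.4, 144.9]
tcp_rot: [3.136, -0.008, 3.01]
contact_force: [-1.4, 1.8, 0.4]
grip_width: 92.1
finger_force: 0.0
time: 4.43
tool_pos: [447.8, -321.3, 87.8]
tcp_rot: [3.136, -0.006, 3.011]
contact_force: [0.3, 0.1, -0.4]
grip_width: 92.0
finger_force: 0.0
time: 4.85
tool_pos: [450.7, -325.0, 35.3]
tcp_rot: [-3.14, 0.003, 3.011]
contact_force: [0.3, -0.5, 0.3]
grip_width: 91.8
finger_force: 0.0
```

View pics/g.png

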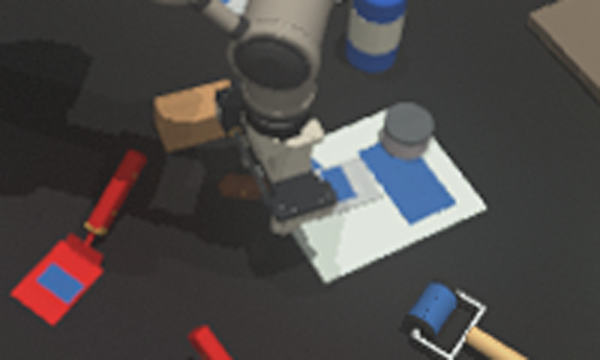

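```bash
python3 -m handwheel '0 0 0 0 0 0 1; 0 0 0 0 0 0 1; 0 0 0 0 0 0 1'
python3 - <<'E'
from plan import *
q=pickle.load(open("poses.pkl","rb"))["spatula"][0]
steps([spat([q[0],q[1],8],q[2])])
E
```

```text
time: 5.15
tool_pos: [449.8, -324.8, 33.8]
tcp_rot: [-3.141, 0.001, 3.011]
contact_force: [0.4, 0.5, 0.0]
grip_width: 91.6
finger_force: 0.0
t 5.15 at [ 449.78  -324.769   33.789] [-3.141  0.001  3.011]
[ 448.7 -328.2   32.4] -> [ 0.006 -0.036  0.014] [-0.     0.     0.001] rows 0.1
```

```bash
python3 -m handwheel '0 -0.035 0.014 0 0 0 1; 0 -0.035 0.014 0 0 0 1; 0 -0.035 0.014 0 0 0 1; 0 -0.035 0.014 0 0 0 -1; 0 -0.035 0.014 0 0 0 -1; 0 -0.035 0.014 0 0 0 -1; 0 -0.035 0.014 0 0 0 -1; 0 -0.035 0.014 0 0 0 -1'
python3 -m handwheel '0 0 0 0 0 0 -1; 0 0 0 0 0 0 -1; 0 0 0 0 0 0 -1;0 0 0 0 0 0 -1;0 0 0 0 0 0 -1;0 0 0 0 0 0 -1'
```

```text
time: 5.82
tool_pos: [448.9, -327.8, 31.3]
tcp_rot: [3.141, -0.0, 3.011]
contact_force: [-0.0, -0.0, 0.8]
grip_width: 63.1
finger_force: 0.0
time: 6.32
tool_pos: [448.9, -327.9, 31.3]
tcp_rot: [3.141, 0.0, 3.011]
contact_force: [0.1, 0.1, -0.1]
grip_width: 23.2
finger_force: 0.0
```

```bash
python3 -m handwheel '0 0 0 0 0 0 -1; 0 0 0 0 0 0 -1; 0 0 0 0 0 0 -1;0 0 0 0 0 0 -1'
python3 -m handwheel '0 0 -0.3 0 0 0 -1; 0 0 -0.6 0 0 0 -1; 0 0 -0.9 0 0 0 -1;0 0 -0.9 0 0 0 -1; 0 0 -0.9 0 0 0 -1'
python3 -m handwheel '0 0 0 0 0 0 -1; 0 0 0 0 0 0 -1'
cat > m2.py <<'E'
import sys
from fit import *
from plan import spat,RT
import plan
from plant import bot,viewer
from scipy.optimize import minimize
np.set_printoptions(precision=2,suppress=True)
# measure held spatula: offset dx,dy,dz,dyaw,dpitch of blade vs. nominal in tool
def held(extra="",bl=None):
    o=bot.get_obs();t=np.array(o["tool_pos"]);rt=R.from_euler("xyz",o["tcp_rot"]);pics=[viewer.capture("top"),viewer.capture("side")]
    segs=rect(-44,44,-33,33,2.2)[0:3]
    def tr(q,X): 
        rs=rt*RT.inv()*R.from_euler("ZY",[q[2],-q[3]]); o0=t+(rt*RT.inv()).apply(-plan.G+np.array([q[0],q[1],0]))
        # pitch about grasp
        return rs.apply(X-plan.G)+o0+ (rt*RT.inv()).apply(plan.G)
    return pics,tr,o
E
python3 - <<'E'
from m2 import *
plan.G[2]=23.3
pics,tr,o=held(); print(o["time"],o["tool_pos"],o["tcp_rot"],o["grip_width"],o["finger_force"])
S=M["spatula"][:4]
for use in(pics,pics[:1],pics[1:]):
    q=np.zeros(4)
    for sig in(1.5,.8):
        Gd=grads(use,sig)
        def c(q):
            s=.0
            for p,gx,gy in Gd:
                for a,b in S:
                    uv=proj(p,tr(q,a+(b-a)*np.linspace(.04,.96,25)[:,None]));e=uv[-1]-uv[0];e/=np.linalg.norm(e)
                    g=map_coordinates(gx,uv[:,::-1].T,order=1)*-e[1]+map_coordinates(gy,uv[:,::-1].T,order=1)*e[0]
                    s-=np.mean(100*np.abs(g)/(np.abs(g)+200))
            return s
        best=min((minimize(c,q,method="Nelder-Mead",options=dict(initial_simplex=np.vstack([q]+[q+k*np.eye(4)[i]*[4,4,.04,.06][i] for i in range(4)]))) for k in(1,-1,.4,-.4)),key=lambda r:r.fun);q=best.x
    print(q,best.fun)
    if use is pics: Q=q
p=pics[1];s=3.5;bx=(220,150,400,300)
f=cv2.resize(p["frame"][bx[1]:bx[3],bx[0]:bx[2],::-1],None,fx=s,fy=s,interpolation=cv2.INTER_CUBIC)
for a,b in S:
    u=(proj(p,tr(Q,np.array([a,b])))-bx[:2]+.5)*s; cv2.line(f,tuple(u[0].astype(int)),tuple(u[1].astype(int)),(0,0,255),1)
cv2.imwrite("pics/held.png",f)
E
```

```text
time: 6.65
tool_pos: [448.9, -327.9, 31.3]
tcp_rot: [3.141, -0.0, 3.011]
contact_force: [0.2, -1.4, -1.0]
grip_width: 20.2
finger_force: 30.0
time: 7.07
tool_pos: [449.5, -328.5, 122.7]
tcp_rot: [-3.14, 0.003, 3.011]
contact_force: [-0.6, -0.6, -2.4]
grip_width: 19.9
finger_force: 30.0
time: 7.23
tool_pos: [448.1, -327.1, 119.7]
tcp_rot: [3.14, -0.003, 3.011]
contact_force: [0.8, 0.2, -2.1]
grip_width: 19.9
finger_force: 30.0
7.2333 [ 448.09 -327.11  119.7 ] [ 3.14 -0.    3.01] 19.907341079977332 29.974352717399597
[ 2.73  0.09 -0.   -0.01] -301.2028512718595
[15.23 -2.06 -0.02 -0.21] -170.708678743315
[55.12 19.9   0.11 -0.49] -181.31031288059955
```

View pics/held.png

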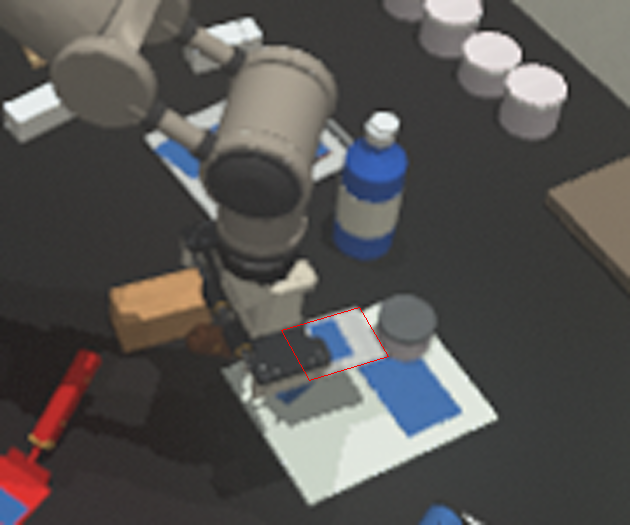

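The red outline lies on the steel blade, with the nose at about crop (375,330), so the spatula is held level with no tilt. Now to the tray.

```bash
sed -i 's/^G=.*/G=np.array([-97,0,23.3])/' plan.py
cat >> plan.py <<'E'
def load(): return {k:v[0] for k,v in pickle.load(open("poses.pkl","rb")).items()}
def tray(x,y,z,pitch=0):
    q=load()["tray"]; return spat(R.from_euler("Z",q[2]).apply([x,y,z])+[q[0],q[1],0],q[2],pitch)
E
python3 - <<'E'
from plan import *
p,r=tray(-89,-3.5,40); print(p)
m=lambda x,y,z:(np.array([x,y,z],float),r)
steps([m(452,-240,130),m(455,-145,130),m(460,-50,130),m(p[0]-3,p[1],120),(p,r),tray(-89,-3.5,11),tray(-50,-3.5,9.5),tray(41,-3.5,9.5)])
E
```

```text
[476.249 -12.444  63.3  ]
t 7.3333 at [ 448.252 -327.309  119.766] [ 3.14  -0.002  3.011]
[ 452. -240.  130.] -> [ 0.077  0.871 -0.101] [ 0.001 -0.001 -0.06 ] rows 2.1
[ 455. -145.  130.] -> [-0.084  0.947  0.   ] [0. 0. 0.] rows 2.3
[460. -50. 130.] -> [-0.104  0.946  0.   ] [0. 0. 0.] rows 2.3
[473.2 -12.4 120. ] -> [-0.154  0.367  0.1  ] [0. 0. 0.] rows 1.0
[476.2 -12.4  63.3] -> [-0.03  -0.002  0.567] [0. 0. 0.] rows 1.4
[476.2 -12.4  34.3] -> [0.   0.   0.29] [0. 0. 0.] rows 0.7
[515.2 -10.2  32.8] -> [-0.39   0.     0.015] [0. 0. 0.] rows 0.9
[606.   -5.   32.8] -> [-0.91 -0.    0.  ] [0. 0. 0.] rows 2.2
```

```bash
python3 -m handwheel '0.04 0.44 -0.1 0 0 -0.03 -1; 0.08 0.87 -0.1 0 0 -0.06 -1; 0.08 0.87 -0.1 0 0 -0.06 -1; 0.08 0.87 -0.1 0 0 -0.06 -1'>/dev/null
python3 -m handwheel '-0.08 0.95 0 0 0 0 -1; -0.08 0.95 0 0 0 0 -1; -0.08 0.95 0 0 0 0 -1'>/dev/null
python3 -m handwheel '-0.1 0.95 0 0 0 0 -1; -0.1 0.95 0 0 0 0 -1; -0.1 0.95 0 0 0 0 -1'>/dev/null
python3 -m handwheel '-0.15 0.37 0.1 0 0 0 -1; -0.15 0.37 0.1 0 0 0 -1; -0.15 0.37 0.1 0 0 0 -1; -0.15 0.37 0.1 0 0 0 -1'>/dev/null
python3 -m handwheel '-0.03 0 0.28 0 0 0 -1; -0.03 0 0.56 0 0 0 -1; -0.03 0 0.56 0 0 0 -1; -0.03 0 0.56 0 0 0 -1; -0.03 0 0.56 0 0 0 -1; -0.03 0 0.56 0 0 0 -1'
python3 - <<'E'
from plan import *
steps([tray(-89,-3.5,11.5),tray(-89,-3.5,9.5)])
E
```

```text
time: 9.0
tool_pos: [476.2, -12.7, 66.8]
tcp_rot: [-3.141, 0.003, -3.085]
contact_force: [-0.2, 0.1, -1.3]
grip_width: 20.2
finger_force: 30.0
t 9.0 at [476.242 -12.716  66.81 ] [-3.141  0.003 -3.085]
[476.2 -12.4  34.8] -> [0.001 0.003 0.32 ] [-0.     0.001 -0.   ] rows 0.8
[476.2 -12.4  32.8] -> [0.   0.   0.02] [0. 0. 0.] rows 0.0
```

```bash
python3 -m handwheel '0 0 0 0 0 0 -1; 0 0 0.15 0 0 0 -1; 0 0 0.27 0 0 0 -1; 0 0 0.27 0 0 0 -1; 0 0 0.27 0 0 0 -1; 0 0 0.27 0 0 0 -1; 0 0 0.27 0 0 0 -1'
python3 -m handwheel '0 0 0 0 0 0 -1; 0 0 0 0 0 0 -1; 0 0 0 0 0 0 -1'
```

```text
time: 9.58
tool_pos: [475.8, -12.0, 39.3]
tcp_rot: [-3.141, 0.002, -3.084]
contact_force: [0.4, 0.2, -1.8]
grip_width: 19.9
finger_force: 30.0
time: 9.83
tool_pos: [475.4, -11.9, 38.6]
tcp_rot: [-3.142, 0.001, -3.084]
contact_force: [-1.0, -0.9, -1.6]
grip_width: 19.7
finger_force: 30.0
```

```bash
for i in 1; do python3 -m handwheel '0 0 0.035 0 0 0 -1; 0 0 0.035 0 0 0 -1; 0 0 0.035 0 0 0 -1; 0 0 0.035 0 0 0 -1; 0 0 0.035 0 0 0 -1'|grep -E "pos|contact"; done
python3 -m handwheel '0 0 0.01 0 0 0 -1; 0 0 0.01 0 0 0 -1; 0 0 0.01 0 0 0 -1'|grep -E "pos|contact"
python3 -m handwheel '0 0 0.01 0 0 0 -1; 0 0 0.01 0 0 0 -1; 0 0 0.01 0 0 0 -1'|grep -E "pos|rot|contact"
python3 -m handwheel '0 0 0.01 0 0 0 -1; 0 0 0.01 0 0 0 -1; 0 0 0.01 0 0 0 -1'|grep -E "pos|rot|contact"
```

```text
tool_pos: [475.2, -11.9, 34.8]
contact_force: [0.8, -0.6, -1.0]
tool_pos: [475.1, -11.9, 33.8]
contact_force: [-0.6, -0.2, -1.2]
tool_pos: [475.3, -11.9, 33.0]
tcp_rot: [-3.142, 0.0, -3.084]
contact_force: [-1.0, -0.1, 1.7]
tool_pos: [475.1, -12.0, 32.1]
tcp_rot: [-3.142, 0.0, -3.084]
contact_force: [-2.5, 0.3, 5.0]
```

```bash
python3 -m handwheel '-0.07 0 -0.005 0 0 0 -1; -0.14 0 -0.005 0 0 0 -1; -0.21 0 -0.005 0 0 0 -1; -0.28 0 -0.005 0 0 0 -1; -0.35 0 -0.005 0 0 0 -1; -0.35 0 -0.005 0 0 0 -1'|grep -E "pos|rot|contact"
python3 - <<'E'
from h import *
from plant import bot,viewer
o=bot.get_obs();print(o["moment"])
p=viewer.capture("side");q=viewer.capture("top");bs=(225,140,375,260);bt=(200,90,320,186)
a=cv2.resize(p["frame"][bs[1]:bs[3],bs[0]:bs[2]],(600,480),interpolation=2)
b=cv2.resize(q["frame"][bt[1]:bt[3],bt[0]:bt[2]],(600,480),interpolation=2)
cv2.imwrite("pics/t1.png",cv2.resize(np.vstack([a,b])[:,:,::-1],(375,600)))
E
```

```text
tool_pos: [511.9, -9.9, 32.5]
tcp_rot: [-3.141, 0.002, -3.084]
contact_force: [1.0, 0.4, 0.5]
[ 0.04685596 -0.30454787  0.01406869]
```

View pics/t1.png

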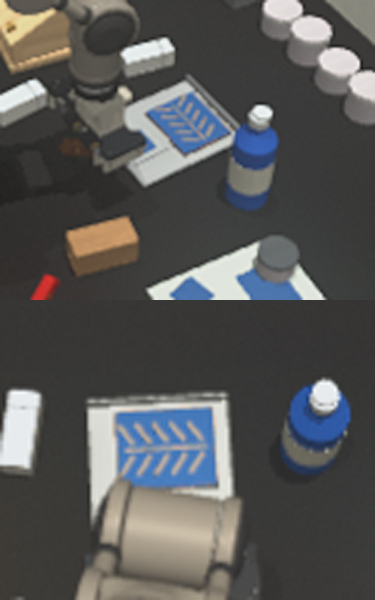

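The picture shows the blade at the block's near edge and the block now nearly square to the plate. Continue pushing.

```bash
python3 -m handwheel '-0.07 0 0 0 0 0 -1; -0.14 0 0 0 0 0 -1; -0.21 0 0 0 0 0 -1; -0.28 0 0 0 0 0 -1; -0.35 0 0 0 0 0 -1'|grep -E "pos|rot|contact"
python3 -m handwheel '-0.07 0 0 0 0 0 -1; -0.14 0 0 0 0 0 -1; -0.21 0 0 0 0 0 -1; -0.28 0 0 0 0 0 -1; -0.28 0 0 0 0 0 -1;-0.28 0 0 0 0 0 -1'|grep -E "pos|rot|contact"
```

```text
tool_pos: [544.4, -7.8, 32.5]
tcp_rot: [3.141, -0.002, -3.084]
contact_force: [-6.2, -0.1, 8.2]
tool_pos: [573.8, -6.2, 32.4]
tcp_rot: [-3.141, 0.002, -3.084]
contact_force: [2.2, 0.2, 2.0]
```

```bash
python3 -m handwheel '-0.05 0 0 0 0 0 -1; -0.1 0 0 0 0 0 -1; -0.15 0 0 0 0 0 -1; -0.2 0 0 0 0 0 -1; -0.2 0 0 0 0 0 -1;-0.2 0 0 0 0 0 -1'|grep -E "pos|rot|contact"
python3 - <<'E'
from h import *
from plant import bot,viewer
p=viewer.capture("side");q=viewer.capture("top");bs=(225,140,375,260);bt=(200,90,320,186)
a=cv2.resize(p["frame"][bs[1]:bs[3],bs[0]:bs[2]],(600,480),interpolation=2)
b=cv2.resize(q["frame"][bt[1]:bt[3],bt[0]:bt[2]],(600,480),interpolation=2)
cv2.imwrite("pics/t2.png",cv2.resize(np.vstack([a,b])[:,:,::-1],(375,600)))
E
```

```text
tool_pos: [592.8, -5.1, 32.4]
tcp_rot: [3.142, -0.0, -3.084]
contact_force: [-1.4, 1.3, 3.9]
```

View pics/t2.png

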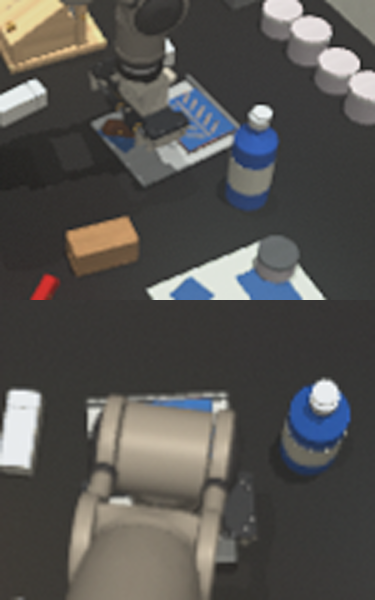

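The blade is going under the block, which is held by the upturned edge. I'll advance in small steps until the riser meets the block.

```bash
for i in 1; do
python3 -m handwheel '-0.04 0 0 0 0 0 -1; -0.08 0 0 0 0 0 -1; -0.08 0 0 0 0 0 -1; -0.08 0 0 0 0 0 -1'|grep -E "pos|contact"
python3 -m handwheel '-0.02 0 0 0 0 0 -1; -0.02 0 0 0 0 0 -1; -0.02 0 0 0 0 0 -1'|grep -E "pos|contact"
python3 -m handwheel '-0.02 0 0 0 0 0 -1; -0.02 0 0 0 0 0 -1; -0.02 0 0 0 0 0 -1'|grep -E "pos|contact"
done
```

```text
tool_pos: [600.8, -4.6, 32.4]
contact_force: [-1.3, -0.5, 4.0]
tool_pos: [602.3, -4.5, 32.4]
contact_force: [-4.2, 0.1, 7.3]
tool_pos: [604.2, -4.4, 32.5]
contact_force: [-3.5, 0.1, 6.2]
```

```bash
python3 -m handwheel '-0.02 0 0 0 0 0 -1; -0.02 0 0 0 0 0 -1; -0.02 0 0 0 0 0 -1'|grep -E "pos|contact"
python3 -m handwheel '-0.02 0 0 0 0 0 -1; -0.02 0 0 0 0 0 -1; -0.02 0 0 0 0 0 -1'|grep -E "pos|contact"
python3 -m handwheel '-0.02 0 0 0 0 0 -1; -0.02 0 0 0 0 0 -1; -0.02 0 0 0 0 0 -1'|grep -E "pos|rot|contact"
```

```text
tool_pos: [606.2, -4.3, 32.5]
contact_force: [-2.6, -0.2, 6.6]
tool_pos: [608.2, -4.1, 32.5]
contact_force: [-4.0, 0.1, 6.7]
tool_pos: [610.2, -4.0, 32.5]
tcp_rot: [3.141, -0.001, -3.084]
contact_force: [-3.3, -0.8, 6.9]
```

```bash
python3 -m handwheel '-0.015 0 0 0 0 0 -1; -0.015 0 0 0 0 0 -1; -0.015 0 0 0 0 0 -1'|grep -E "pos|contact"
python3 -m handwheel '-0.015 0 0 0 0 0 -1; -0.015 0 0 0 0 0 -1; -0.015 0 0 0 0 0 -1'|grep -E "pos|rot|contact|grip"
python3 - <<'E'
from fit import *
from plant import bot,viewer
np.set_printoptions(precision=3,suppress=True)
p=viewer.capture("side")
for z in(10,12.2): print(z,fit("block",[705,2,.057],z,[p]))
save(p,"t3.png",(240,140,340,230),7)
E
```

```text
tool_pos: [610.5, -4.0, 32.6]
contact_force: [-8.5, -0.3, 11.8]
tool_pos: [610.6, -4.0, 32.7]
tcp_rot: [3.141, -0.007, -3.084]
contact_force: [-13.8, -1.4, 15.5]
grip_width: 19.8
10 (array([718.374,  -2.688,   0.128]), np.float64(-174.88819574428362))
12.2 (array([718.638, -21.522,   0.068]), np.float64(-155.15126985620594))
```

View pics/t3.png

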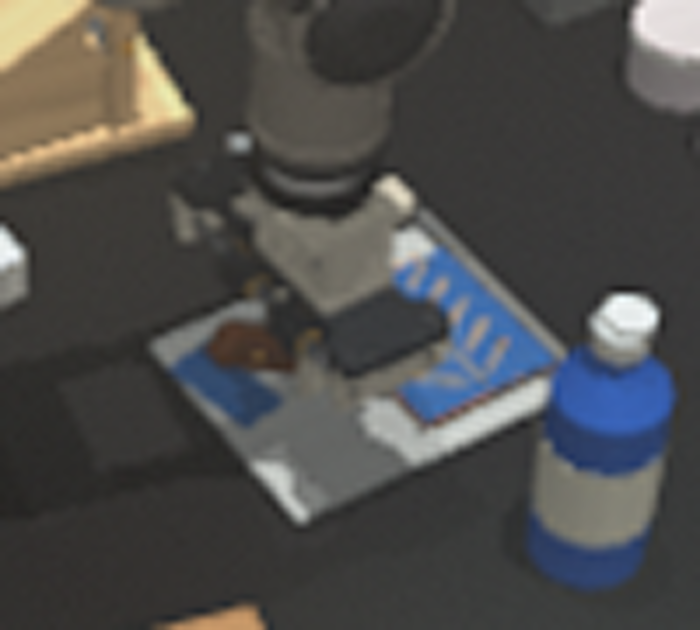

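The block is flush against the upturned edge and the riser has met it: the force rises to 14 N at TCP x = 610.4. I'll ease off, then lift slowly with the nose slightly up.

```bash
python3 -m handwheel '0.015 0 0 0 0 0 -1; 0.022 0 0 0 0 0 -1; 0.022 0 0 0 0 0 -1'|grep -E "pos|contact"
python3 -m handwheel '0 0 -0.03 0 0 0 -1; 0 0 -0.07 0 0 0 -1; 0 0 -0.11 0 -0.01 0 -1; 0 0 -0.16 0 -0.02 0 -1; 0.02 0 -0.22 0 -0.03 0 -1; 0.04 0 -0.3 0 -0.04 0 -1;  0.04 0 -0.38 0 -0.04 0 -1;  0.04 0 -0.38 0 -0.04 0 -1'|grep -E "time|pos|rot|contact|grip|finger"
python3 -m handwheel '0.1 0 -0.08 0 0 0 -1; 0.2 0 -0.16 0 0 0 -1; 0.32 0 -0.26 0 0 0 -1; 0.45 0 -0.4 0 0 0 -1; 0.58 0 -0.5 0 0 0 -1; 0.7 0 -0.6 0 0 0 -1; 0.7 0 -0.6 0 0 0 -1; 0.7 0 -0.6 0 0 0 -1'|grep -E "time|pos|rot|contact|grip|finger"
python3 - <<'E'
from h import *
from plant import bot,viewer
p=viewer.capture("side");q=viewer.capture("top");o=bot.get_obs()
import pickle;pickle.dump((p,q,o),open("lift.pkl","wb"));print(o["moment"])
for t in("block","spatula"):
  for c in(p,q): print(t,[(d["centre"],d["score"],d["pixels"].sum()) for d in viewer.cut_out(t,c)[:2]])
E
```

```text
tool_pos: [610.4, -4.0, 32.5]
contact_force: [-6.0, 0.0, 7.3]
time: 16.17
tool_pos: [608.4, -4.4, 71.9]
tcp_rot: [-3.141, 0.127, -3.084]
contact_force: [0.6, -0.0, -1.7]
grip_width: 20.0
finger_force: 30.0
time: 16.83
tool_pos: [531.5, -8.8, 121.5]
tcp_rot: [-3.141, 0.127, -3.084]
contact_force: [-0.0, 0.1, -2.6]
grip_width: 19.7
finger_force: 30.0
[-0.01178721  0.30295875 -0.04178829]
block [([291.1, 175.4], 0.88, np.int64(400))]
block [([252.5, 140.4], 0.59, np.int64(526))]
spatula [([223.6, 288.3], 0.75, np.int64(690)), ([296.2, 347.4], 0.62, np.int64(900))]
spatula [([411.1, 239.4], 0.93, np.int64(632)), ([326.9, 271.9], 0.65, np.int64(668))]
```

```bash
cat > hb.py <<'E'
from fit import *
import plan
from plan import RT
np.set_printoptions(precision=3,suppress=True)
def tr(o,q,X):  # q: block x,y,yaw in blade frame, pitch slip about grasp (nose up +)
    t=np.array(o["tool_pos"]);rt=R.from_euler("xyz",o["tcp_rot"])*RT.inv()
    g=plan.G+[0,0,19]
    Y=R.from_euler("Z",q[2]).apply(X)+[q[0],q[1],2.2]
    return rt.apply(R.from_euler("Y",-q[3]).apply(Y-g)+[0,0,19])+t
def fitblock(o,pics,q,sp=(5,5,.04,.05)):
    S=M["block"]
    for sig in(2,1.2,.8):
        Gd=grads(pics,sig)
        def c(q,per=False):
            L=[]
            for p,gx,gy in Gd:
                for a,b in S:
                    uv=proj(p,tr(o,q,a+(b-a)*np.linspace(.04,.96,25)[:,None]));e=uv[-1]-uv[0];e/=np.linalg.norm(e)
                    g=map_coordinates(gx,uv[:,::-1].T,order=1)*-e[1]+map_coordinates(gy,uv[:,::-1].T,order=1)*e[0]
                    L.append(np.mean(100*np.abs(g)/(np.abs(g)+200)))
            return np.array(L) if per else -sum(L)+ (q[3]/.05)**2*5
        best=min((minimize(c,q,method="Nelder-Mead",options=dict(initial_simplex=np.vstack([q]+[q+k*np.eye(4)[i]*np.array(sp)[i] for i in range(4)]))) for k in(1,-1,.4,-.4,2,-2)),key=lambda r:r.fun);q=best.x
    return q,c(q,True)
E
python3 - <<'E'
from hb import *
import pickle
p,q,o=pickle.load(open("lift.pkl","rb"))
for G0 in(-97,-93):
    plan.G[0]=G0
    for u in([p,q],[p],[q]): print(G0,*fitblock(o,u,np.array([4,0,0,0.])))
plan.G[0]=-93
Q=fitblock(o,[p,q],np.array([4,0,0,0.]))[0]
ims=[]
for c,bx,s in((p,(235,120,345,220),5),(q,(200,90,310,190),5)):
    f=cv2.resize(c["frame"][bx[1]:bx[3],bx[0]:bx[2],::-1],None,fx=3.6,fy=3.6,interpolation=2)
    for a,b in M["block"]:
        k=(proj(c,tr(o,Q,np.array([a,b])))-bx[:2]+.5)*3.6;cv2.line(f,tuple(k[0].astype(int)),tuple(k[1].astype(int)),(0,0,255),1)
    ims.append(f)
cv2.imwrite("pics/lift.png",np.hstack(ims))
E
```

```text
-97 [ 1.903 -2.625  0.016  0.005] [54.055 49.808 34.753 16.788 52.154 64.153 36.765 11.777]
-97 [ 3.758 -0.803  0.012 -0.007] [55.418 49.736 34.023 17.95 ]
-97 [ 0.651 -2.873  0.007 -0.002] [51.588 65.77  37.023 12.419]
-93 [ 5.903 -2.625  0.016  0.005] [54.056 49.808 34.753 16.788 52.154 64.153 36.765 11.777]
-93 [ 7.755 -0.805  0.012 -0.007] [55.417 49.736 34.024 17.949]
-93 [ 4.655 -2.873  0.007 -0.002] [51.589 65.77  37.024 12.418]
```

View pics/lift.png

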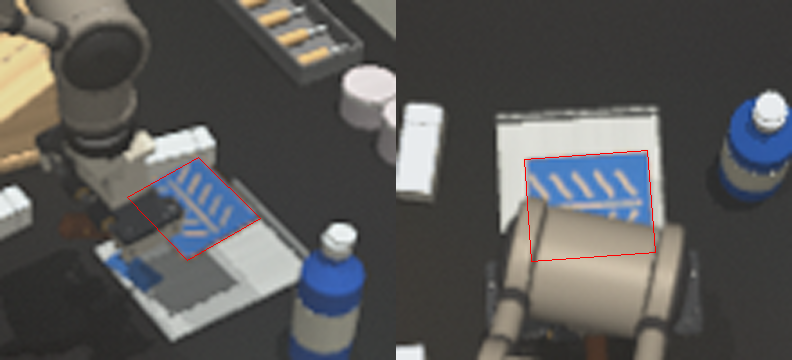

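The fit outline matches the block in both views: it lies on the blade centred and square, about 0.01 rad askew and 2.6 mm to the right. Now carry it to the board.

```bash
cat >> plan.py <<'E'
def panel(x,y,z,dyaw=0,dp=0):
    q=load()["panel"]; r=R.from_euler("ZY",[q[2],-np.pi/6]); r2=r*R.from_euler("ZY",[dyaw,-dp])
    b=r.apply([x,y,z])+[q[0],q[1],80]; return r2.apply(G)+b, r2*RT
E
python3 - <<'E'
from plan import *
from plant import bot
from scipy.spatial.transform import Slerp
o=bot.get_obs();c=np.array(o["tool_pos"]);rc=R.from_euler("xyz",o["tcp_rot"])
p,r=panel(54,2.6,60,-.012); S=Slerp([0,1],R.concatenate([rc,r]))
# blade path
b0=c-(rc*RT.inv()).apply(G); b1=p-(r*RT.inv()).apply(G); print(b0,b1,p)
W=[]
for s,xyz in((.25,[b0[0],b0[1]+70,b0[2]+40]),(.55,[b0[0]-30,b0[1]+155,b0[2]+80]),(.85,[b1[0],b0[1]+245,190]),(1,[b1[0],b0[1]+320,b1[2]+15]),(1,b1)):
    R_=S(s); W.append((np.array(xyz)+(R_*RT.inv()).apply(G),R_))
steps(W)
steps([panel(54,2.6,30,-.012),panel(54,2.6,6,-.012)],(p,r))
E
```

```text
[630.119  -2.906 109.415] [539.216 355.364 158.962] [444.073 365.252 130.643]
t 17.1333 at [531.139  -8.64  120.458] [ 3.141  0.125 -3.084]
[530.4  65.3 150.5] -> [-0.072  0.739 -0.294] [ 0.004 -0.032  0.012] rows 1.9
[501.  155.  178.6] -> [ 0.207  0.901 -0.339] [ 0.004 -0.038  0.015] rows 2.4
[442.3 249.7 167.4] -> [ 0.615  0.929 -0.106] [ 0.004 -0.038  0.015] rows 2.7
[444.1 327.  145.6] -> [0.136 0.772 0.176] [ 0.002 -0.019  0.007] rows 1.9
[444.1 365.3 130.6] -> [0.11  0.38  0.112] [0. 0. 0.] rows 1.0
[459.  363.9 104.7] -> [ 0.  -0.   0.3] [0. 0. 0.] rows 0.7
[471.  362.8  83.9] -> [0.   0.   0.24] [0. 0. 0.] rows 0.6
```

```bash
python3 -m handwheel '0 0.05 -0.03 0 -0.004 0.002 -1; -0.01 0.16 -0.08 0.001 -0.009 0.003 -1; -0.03 0.3 -0.13 0.002 -0.014 0.005 -1; -0.04 0.44 -0.19 0.003 -0.02 0.008 -1; -0.06 0.59 -0.24 0.003 -0.026 0.01 -1; -0.07 0.74 -0.29 0.004 -0.032 0.012 -1'|grep pos
python3 -m handwheel '0.03 0.14 -0.05 0.001 -0.006 0.002 -1; 0.06 0.28 -0.1 0.001 -0.012 0.005 -1; 0.1 0.42 -0.16 0.002 -0.018 0.007 -1; 0.13 0.56 -0.21 0.003 -0.024 0.01 -1; 0.17 0.7 -0.27 0.003 -0.03 0.012 -1; 0.21 0.84 -0.34 0.004 -0.038 0.015 -1'|grep pos
python3 -m handwheel '0.08 0.14 -0.01 0.001 -0.006 0.002 -1; 0.18 0.28 -0.03 0.001 -0.012 0.005 -1; 0.28 0.42 -0.05 0.002 -0.018 0.007 -1; 0.4 0.56 -0.07 0.003 -0.024 0.01 -1; 0.5 0.7 -0.09 0.003 -0.03 0.012 -1; 0.61 0.86 -0.11 0.004 -0.038 0.015 -1'|grep pos
python3 -m handwheel '0.02 0.14 0.03 0 -0.004 0.001 -1; 0.04 0.28 0.06 0.001 -0.008 0.003 -1; 0.07 0.42 0.1 0.001 -0.012 0.005 -1; 0.1 0.55 0.13 0.002 -0.016 0.006 -1; 0.13 0.67 0.16 0.002 -0.019 0.007 -1; 0.14 0.77 0.18 0.002 -0.019 0.007 -1; 0.14 0.77 0.18 0.002 -0.019 0.007 -1'|grep -E "time|pos|rot|contact|finger"
python3 - <<'E'
from plan import *
steps([panel(54,2.6,60,-.012),panel(54,2.6,30,-.012)])
E
```

```text
tool_pos: [529.9, 66.3, 151.1]
tool_pos: [499.8, 150.0, 178.8]
tool_pos: [441.1, 237.6, 168.1]
time: 19.22
tool_pos: [443.2, 315.9, 145.4]
tcp_rot: [3.132, 0.525, 3.038]
contact_force: [-0.1, -0.4, -1.7]
finger_force: 30.0
t 19.2167 at [443.18  315.869 145.429] [3.132 0.525 3.038]
[444.1 365.3 130.6] -> [0.111 0.491 0.112] [0.001 0.    0.   ] rows 1.2
[459.  363.9 104.7] -> [ 0.  -0.   0.3] [0. 0. 0.] rows 0.7
```

Now approach to 30 mm over the face and re-measure the block relative to the panel.

```bash
python3 -m handwheel '0.02 0.1 0.02 0 0 0 -1; 0.05 0.22 0.05 0 0 0 -1; 0.08 0.35 0.08 0 0 0 -1; 0.1 0.44 0.1 0 0 0 -1; 0.11 0.49 0.11 0.001 0 0 -1; 0.11 0.49 0.11 0.001 0 0 -1'|grep pos
python3 -m handwheel '0 0 0.1 0 0 0 -1; 0 0 0.2 0 0 0 -1; 0 0 0.3 0 0 0 -1; 0 0 0.3 0 0 0 -1; 0 0 0.3 0 0 0 -1; 0 0 0.3 0 0 0 -1'
cat > m3.py <<'E'
from hb import *
from plant import bot,viewer
import pickle,sys
q,p,o=viewer.capture("top"),viewer.capture("side"),bot.get_obs()
pickle.dump((p,q,o),open("hov.pkl","wb"))
pn=plan.load()["panel"]; r=R.from_euler("ZY",[pn[2],-np.pi/6]);t=np.array([pn[0],pn[1],80])
for u in([p,q],[p],[q]):
    Q,per=fitblock(o,u,np.array([2,-2.6,.01,0.]))
    C=r.inv().apply(tr(o,Q,np.array([[0,0,0.],[-50,0,0],[0,50,0],[50,0,0]]))-t)
    print(Q,per,"\n  panel frame centre",C[0],"yaw",(C[0]-C[2])[0]/50,"pitch",(C[3]-C[1])[2]/100,"roll",(C[2]-C[0])[2]/50)
plan.steps([plan.panel(54,2.6,30,-.012),plan.panel(54,2.6,4,-.012)])
E
python3 m3.py
```

```text
tool_pos: [444.3, 364.5, 130.6]
time: 20.22
tool_pos: [459.5, 361.4, 105.0]
tcp_rot: [3.136, 0.525, 3.036]
contact_force: [-0.5, 0.6, -2.0]
grip_width: 19.8
finger_force: 30.0
[ 2.545 -5.569 -0.024  0.036] [49.942 62.395 45.257 51.797 57.776 65.476 64.92  52.724] 
  panel frame centre [58.853 -5.091 36.373] yaw -0.035816996261219314 pitch 0.03773455120698671 roll -0.00017558166793378406
[ 3.549  1.254 -0.014 -0.008] [52.121 61.968 46.697 53.333] 
  panel frame centre [58.258  1.735 31.982] yaw -0.02601600628293653 pitch -0.005958036563056801 roll -0.0011465591368489214
[ 1.841 -4.638 -0.012  0.004] [57.677 65.792 65.06  52.767] 
  panel frame centre [56.952 -4.141 33.169] yaw -0.02410547405513526 pitch 0.005877920409510864 roll -0.000995124556425253
t 20.3167 at [459.472 361.804 105.48 ] [3.136 0.525 3.036]
[459.  363.9 104.7] -> [0.01  0.02  0.004] [-0.     0.001 -0.   ] rows 0.1
[472.  362.7  82.1] -> [ 0.   -0.    0.26] [0. 0. 0.] rows 0.6
```

```bash
python3 -m handwheel '0 0 0.08 0 0 -0.006 -1; 0 0 0.16 0 0 -0.006 -1; 0 0 0.22 0 0 -0.006 -1; 0 0 0.22 0 0 -0.006 -1; 0 0 0.22 0 0 -0.006 -1; 0 0 0.22 0 0 -0.006 -1'|grep -E "pos|contact"
python3 -m handwheel '0 0 0 0 0 0 -1; 0 0 0.03 0 0 0 -1; 0 0 0.03 0 0 0 -1; 0 0 0.03 0 0 0 -1'|grep -E "pos|rot|contact"
python3 - <<'E'
from plan import *
steps([panel(54,2.6,0,.008)])
E
```

```text
tool_pos: [470.3, 360.7, 85.9]
contact_force: [0.0, -0.4, -1.7]
tool_pos: [471.8, 360.6, 83.5]
tcp_rot: [-3.136, 0.525, 3.058]
contact_force: [-0.2, -0.3, -1.9]
t 21.15 at [471.816 360.6    83.477] [-3.136  0.525  3.058]
[473.8 360.6  78.7] -> [0.007 0.002 0.051] [-0.  0. -0.] rows 0.1
```

```bash
python3 -m handwheel '0 0 0.03 0 0 0 -1; 0 0 0.03 0 0 0 -1; 0 0 0.03 0 0 0 -1'|grep -E "pos|contact"
python3 -m handwheel '0 0 0.01 0 0 0 -1; 0 0 0.01 0 0 0 -1; 0 0 0.01 0 0 0 -1'|grep -E "pos|contact"
python3 -m handwheel '0 0 0.01 0 0 0 -1; 0 0 0.01 0 0 0 -1; 0 0 0.01 0 0 0 -1'|grep -E "pos|contact"
python3 - <<'E'
from plan import *
steps([panel(54,2.6,0,.008)])
E
```

```text
tool_pos: [473.3, 360.4, 80.7]
contact_force: [0.2, 1.0, -2.5]
tool_pos: [473.8, 360.4, 80.0]
contact_force: [-0.3, -0.5, -1.4]
tool_pos: [474.3, 360.4, 79.1]
contact_force: [-0.6, -0.1, -1.8]
t 21.9 at [474.316 360.357  79.139] [-3.136  0.525  3.058]
[473.8 360.6  78.7] -> [0.007 0.002 0.001] [-0.  0. -0.] rows 0.0
```

```bash
python3 -m handwheel '0 0 0.01 0 0 0 -1; 0 0 0.01 0 0 0 -1; 0 0 0.01 0 0 0 -1'|grep -E "pos|contact"
python3 -m handwheel '0 0 0.007 0 0 0 -1; 0 0 0.007 0 0 0 -1; 0 0 0.007 0 0 0 -1'|grep -E "pos|contact"
cat > m4.py <<'E'
from fit import *
from plant import bot,viewer
import sys
np.set_printoptions(precision=2,suppress=True)
z=float(sys.argv[1]); q,p=viewer.capture("top"),viewer.capture("side")
print(bot.get_obs()["contact_force"])
pn=plan_p=__import__("plan").load()["panel"]
FACE=M["panel"][:4]
for nm,u in(("side",p),("top",q)):
  pq=pn.copy(); b=np.array([float(sys.argv[2]),-2,0.])
  def C(pq,b,Gd):
    s=0;r=R.from_euler("ZY",[pq[2],-np.pi/6]);t=A([pq[0],pq[1],80.]);rb=R.from_euler("Z",b[2])
    L=[(r.apply(x)+t,r.apply(y)+t) for x,y in FACE]+[(r.apply(rb.apply(x)+[b[0],b[1],z])+t,r.apply(rb.apply(y)+[b[0],b[1],z])+t) for x,y in M["block"]]
    for k,(x,y) in enumerate(L):
        uv=proj(u,x+(y-x)*np.linspace(.04,.96,30)[:,None]);e=uv[-1]-uv[0];e/=np.linalg.norm(e)
        _,gx,gy=Gd[0];g=map_coordinates(gx,uv[:,::-1].T,order=1)*-e[1]+map_coordinates(gy,uv[:,::-1].T,order=1)*e[0]
        s-=np.mean(100*np.abs(g)/(np.abs(g)+200))
    return s
  v=np.r_[pq,b]
  for sig in(2,1.2,.8):
    Gd=grads([u],sig)
    v=min((minimize(lambda v:C(v[:3],v[3:],Gd),v,method="Nelder-Mead",options=dict(maxiter=1500,initial_simplex=np.vstack([v]+[v+k*np.eye(6)[i]*[3,3,.02,4,4,.03][i] for i in range(6)]))) for k in(1,-1,.4,-.4)),key=lambda o:o.fun).x
  print(nm,"panel",v[:3],"block in panel",v[3:5],"yaw %.4f"%v[5],C(v[:3],v[3:],Gd))
E
python3 m4.py 2.2 58
python3 -c "
from plan import *
steps([panel(54,2.6,0,.008)])"
```

```text
tool_pos: [474.8, 360.4, 78.4]
contact_force: [-1.3, -0.2, -0.9]
tool_pos: [474.9, 360.4, 78.2]
contact_force: [-5.2, -0.1, 4.0]
[-5.76 -0.28  2.93]
side panel [522.763 356.964  -0.099] block in panel [57.259 -5.731] yaw 0.0044 -480.08746503163
top panel [522.268 354.543  -0.094] block in panel [56.511 -2.248] yaw 0.0049 -505.957630462961
t 22.5 at [474.89  360.446  78.172] [-3.136  0.525  3.058]
[473.8 360.6  78.7] -> [ 0.007  0.    -0.01 ] [-0.     0.001 -0.   ] rows 0.0
```

```bash
cat > m5.py <<'E'
from fit import *
import pickle,sys
np.set_printoptions(precision=1,suppress=True,linewidth=200)
p,q,o=pickle.load(open("lift.pkl","rb"))
pn=__import__("plan").load()["panel"]; r=R.from_euler("ZY",[pn[2],-np.pi/6]);t=A([pn[0],pn[1],80.])
def warp(u,xs,ys,z):
    X,Y=np.meshgrid(xs,ys,indexing="ij");uv=proj(u,r.apply(np.c_[X.ravel(),Y.ravel(),np.full(X.size,z)])+t).astype(np.float32)
    return cv2.remap(u["frame"].astype(np.float32),uv[:,0].reshape(X.shape),uv[:,1].reshape(X.shape),cv2.INTER_CUBIC)
if __name__=="__main__":
  for n,u in(("top",q),("side",p)):
    ys=np.arange(-16,17,2.);a=warp(u,np.arange(25,85,2.),ys,0).mean((0,2));print(n,"line",a)
    w=np.maximum(np.interp(ys,[-16,16],[a[:2].mean(),a[-2:].mean()])-a,0)
    print("  line y",(w*ys).sum()/w.sum())
    ys=np.arange(-80,81,1.)
    a=warp(u,np.arange(-12,-2,2.),ys,12).mean(0)[:,2]
    for s in(-50,50):
        m=np.abs(ys-s)<18;w=np.maximum(np.median(a)-15-a[m],0);print("  stop",s,(w*ys[m]).sum()/w.sum(),a[m][::2])
    for y0 in(-85,85):
        ys=np.arange(y0-12,y0+13,2.);print("  edge",y0,warp(u,np.arange(0,150,3.),ys,0).mean(0)[:,0])
    xs=np.arange(85,125,2.);a=warp(u,xs,np.arange(-60,60,4.),0).mean((1,2));print("  hline",a,xs[a.argmin()])
E
python3 m5.py
```

```text
top line [201.266 201.78  202.544 203.075 204.465 203.201 194.555 186.198 184.972 189.734 196.689 200.546 200.135 200.73  201.229 201.753 202.28 ]
  line y 0.43018116424224956
  stop -50 -52.80527682281023 [155.952 155.022 148.008 119.71   91.297  82.147  82.95   90.645  93.665  91.852  99.009 111.491 125.791 136.843 140.251 142.438 143.966 145.66 ]
  stop 50 46.070200138872046 [147.7   141.029 123.301  95.131  68.135  61.513  81.856  92.395  90.32   89.796  93.401 107.754 127.249 143.679 154.734 154.798 154.529 154.769]
  edge -85 [191.09  178.638 164.344 148.346 138.705 163.153 205.006 228.812 232.34  233.268 231.708 231.539 231.418]
  edge 85 [231.302 231.402 233.286 233.079 222.357 189.959 139.593  88.003  61.782  58.187  61.515  61.77   61.641]
  hline [198.381 198.445 198.502 198.695 199.197 195.8   186.34  182.164 189.074 197.104 199.045 198.987 198.917 198.79  198.683 198.646 198.628 198.622 198.63  198.608] 99.0
side line [198.683 199.714 200.592 201.006 200.506 198.618 195.063 190.325 185.972 183.735 184.698 188.46  193.261 197.302 199.726 200.871 201.403]
  line y 2.5752288949366475
  stop -50 -57.398618444064276 [ 95.978  74.881  60.414  55.515  59.054  67.545  78.067  87.548  94.389  98.552 102.059 107.084 115.251 125.34  135.283 142.872 148.423 151.74 ]
  stop 50 42.83326469596473 [ 88.313  71.37   59.953  56.909  60.894  69.119  77.447  83.625  86.873  90.359  96.328 105.247 116.009 126.537 135.828 143.367 148.117 147.944]
  edge -85 [106.249 105.835 105.715 107.316 112.509 122.108 135.676 149.514 160.966 168.229 171.401 172.122 171.99 ]
  edge 85 [118.287 116.11  113.396 110.167 106.775 102.872  98.722  94.314  90.214  86.662  84.151  82.747  82.164]
  hline [157.162 154.245 150.43  145.948 141.055 134.893 126.662 117.545 111.103 108.621 109.016 108.609 107.149 105.103 101.541  96.456  93.146  92.708  93.18   93.561] 119.0
```

```bash
cat > m6.py <<'E'
from m5 import *
from plant import viewer
z=float(sys.argv[1])
for n in("top","side"):
    u=viewer.capture(n)
    def edges(prof,c):
        g=np.abs(np.gradient(prof)); g=np.maximum(g-.2*g.max(),0); return (g*c).sum()/g.sum()
    f=lambda w:w[...,2]-w[...,0]   # blue minus red
    X0=float(sys.argv[2])
    for lab,xs in(("lo",np.arange(X0-40,X0-10,2.)),("hi",np.arange(X0+10,X0+40,2.))):
        out=[]
        for s in(-60,60):
            ys=np.arange(s-12,s+12.5,.5); out.append(edges(f(warp(u,xs,ys,z)).mean(0),ys))
        print(n,lab,np.array(out),"centre y %.2f"%np.mean(out))
    for lab,ys in(("right",np.arange(-52,-20,2.)),("left",np.arange(20,52,2.))):
        out=[]
        for s in(X0-50,X0+50):
            xs=np.arange(s-12,s+12.5,.5); out.append(edges(f(warp(u,xs,ys,z)).mean(1),xs))
        print(n,lab,np.array(out),"centre x %.2f"%np.mean(out))
E
python3 m6.py 9.2 57
```

```text
top lo [-60.422  57.091] centre y -1.67
top hi [-60.143  57.04 ] centre y -1.55
top right [  7.423 104.83 ] centre x 56.13
top left [  7.33  104.726] centre x 56.03
side lo [-58.779  60.309] centre y 0.76
side hi [-58.475  60.284] centre y 0.90
side right [  8.783 105.668] centre x 57.23
side left [  7.798 105.728] centre x 56.76
```

Both cameras agree, once corrected by the board's printed centre line: the block is about 1.75 mm too far right and square. I'll lift a little, shift left, set down and re-measure.

```bash
python3 -m handwheel '0 0 -0.05 0 0 0 -1; 0 0 -0.09 0 0 0 -1; 0 0 -0.09 0 0 0 -1; 0 0.01 -0.09 0 0 0 -1; 0 0.018 -0.09 0 0 0 -1; 0 0.018 -0.09 0 0 0 -1; 0 0.018 -0.05 0 0 0 -1; 0 0.018 -0.02 0 0 0 -1'|grep -E "pos|contact"
python3 -m handwheel '0 0 0.01 0 0 0 -1; 0 0 0.02 0 0 0 -1; 0 0 0.02 0 0 0 -1; 0 0 0.02 0 0 0 -1'|grep -E "time|pos|contact"
python3 m6.py 9.2 57
```

```text
tool_pos: [474.5, 362.2, 79.1]
contact_force: [0.3, 0.3, -1.9]
time: 23.6
tool_pos: [474.8, 362.1, 77.8]
contact_force: [-6.8, 0.8, 2.5]
top lo [-59.9    58.547] centre y -0.68
top hi [-59.35   58.338] centre y -0.51
top right [  6.897 104.501] centre x 55.70
top left [  7.352 104.364] centre x 55.86
side lo [-57.089  62.305] centre y 2.61
side hi [-57.194  61.826] centre y 2.32
side right [  7.571 105.627] centre x 56.60
side left [  7.581 105.012] centre x 56.30
```

```bash
python3 -m handwheel '0.04 0 0 0 0 0 -1; 0.08 0 0 0 0 0 -1; 0.14 0 0 0 0 0 -1; 0.2 0 0 0 0 0 -1; 0.25 0 0 0 0 0 -1; 0.25 0 0 0 0 0 -1'|grep -E "pos|contact"
python3 m6.py 9.2 51
```

```text
tool_pos: [452.7, 364.2, 64.8]
contact_force: [-6.7, 1.0, 5.8]
top lo [-59.194  59.03 ] centre y -0.08
top hi [-59.275  58.731] centre y -0.27
top right [-0.266 96.452] centre x 48.09
top left [ 0.25  96.852] centre x 48.55
side lo [-56.584  61.831] centre y 2.62
side hi [-56.14   62.516] centre y 3.19
side right [ 1.217 98.491] centre x 49.85
side left [ 1.82  99.073] centre x 50.45
```

The block stopped against the stops, centred to about 0.4 mm. Draw out the rest.

```bash
python3 -m handwheel '0.06 0 0 0 0 0 -1; 0.12 0 0 0 0 0 -1; 0.2 0 0 0 0 0 -1; 0.28 0 0 0 0 0 -1; 0.36 0 0 0 0 0 -1; 0.44 0 0 0 0 0 -1; 0.52 0 0 0 0 0 -1; 0.52 0 0 0 0 0 -1'|grep -E "pos|contact"
python3 -m handwheel '0.08 0 0 0 0 0 -1; 0.16 0 0 0 0 0 -1; 0.24 0 0 0 0 0 -1; 0.32 0 0 0 0 0 -1; 0.4 0 0 0 0 0 -1; 0.48 0 -0.02 0 0 0 -1; 0.56 0 -0.05 0 0 0 -1; 0.56 0 -0.05 0 0 0 -1'|grep -E "time|pos|rot|contact"
python3 m6.py 7 50
```

```text
tool_pos: [407.3, 367.8, 38.7]
contact_force: [-0.0, -0.4, -2.5]
time: 25.63
tool_pos: [357.8, 379.4, 26.0]
tcp_rot: [-3.124, 0.503, 3.06]
contact_force: [0.5, -1.1, -2.1]
top lo [-59.351  58.889] centre y -0.23
top hi [-59.408  58.055] centre y -0.68
top right [-0.267 97.587] centre x 48.66
top left [ 0.271 97.999] centre x 49.14
side lo [-57.788  61.319] centre y 1.77
side hi [-57.976  60.631] centre y 1.33
side right [ 0.538 98.12 ] centre x 49.33
side left [ 0.924 98.704] centre x 49.81
```

```bash
python3 -m handwheel '0 0 -0.15 0 0 0 -1; 0 0 -0.4 0 0 0 -1; 0 0 -0.7 0 0 0 -1; 0 0 -0.95 0 0 0 -1; 0 0 -0.95 0 0 0 -1; 0 0 -0.95 0 0 0 -1'|grep -E "time|pos|rot|contact"
python3 - <<'E'
from plan import *
from scipy.spatial.transform import Slerp
from plant import bot
q=load()["spatula"];f,r=spat([q[0],q[1],8],q[2])
o=bot.get_obs();S=Slerp([0,1],R.concatenate([R.from_euler("xyz",o["tcp_rot"]),r]))
P=[(325,340,195,0),(380,265,235,.15),(410,180,235,.45),(430,90,235,.75),(440,0,235,1),(445,-95,220,1),(448,-190,200,1),(f[0],-280,160,1),(f[0],f[1],110,1),(f[0],f[1],60,1),(f[0],f[1],f[2],1)]
steps([(np.array(p[:3],float),S(p[3])) for p in P])
E
```

```text
time: 26.23
tool_pos: [314.2, 385.4, 110.6]
tcp_rot: [-3.129, 0.506, 3.057]
contact_force: [0.1, -0.4, -0.9]
t 26.2333 at [314.223 385.436 110.623] [-3.129  0.506  3.057]
[325. 340. 195.] -> [-0.536 -0.452 -0.662] [0. 0. 0.] rows 2.3
[380. 265. 235.] -> [-0.729 -0.702 -0.045] [0.    0.024 0.002] rows 2.4
[410. 180. 235.] -> [-0.343 -0.817  0.165] [0.    0.048 0.004] rows 2.2
[430.  90. 235.] -> [-0.285 -0.873  0.085] [0.    0.048 0.004] rows 2.2
[440.   0. 235.] -> [-0.209 -0.881  0.027] [0.    0.04  0.004] rows 2.2
[445. -95. 220.] -> [-0.178 -0.935  0.15 ] [0. 0. 0.] rows 2.3
[ 448. -190.  200.] -> [-0.158 -0.937  0.2  ] [0. 0. 0.] rows 2.3
[ 446.7 -280.   160. ] -> [-0.109 -0.893  0.4  ] [0. 0. 0.] rows 2.4
[ 446.7 -328.   110. ] -> [-0.065 -0.475  0.5  ] [0. 0. 0.] rows 1.7
[ 446.7 -328.    60. ] -> [-0.   0.   0.5] [0. 0. 0.] rows 1.2
[ 446.7 -328.    31.3] -> [-0.     0.     0.287] [0. 0. 0.] rows 0.7
```

```bash
python3 -m handwheel '-0.1 -0.1 -0.3 0 0 0 -1; -0.3 -0.25 -0.66 0 0 0 -1; -0.54 -0.45 -0.66 0 0 0 -1; -0.54 -0.45 -0.66 0 0 0 -1'|grep pos
python3 -m handwheel '-0.24 -0.23 -0.02 0 0.008 0 -1; -0.48 -0.46 -0.03 0 0.016 0 -1; -0.73 -0.7 -0.04 0 0.024 0.002 -1; -0.73 -0.7 -0.04 0 0.024 0.002 -1'|grep pos
python3 -m handwheel '-0.11 -0.27 0.05 0 0.016 0 -1; -0.22 -0.54 0.11 0 0.032 0 -1; -0.34 -0.82 0.16 0 0.048 0.004 -1; -0.34 -0.82 0.16 0 0.048 0.004 -1'|grep pos
python3 -m handwheel '-0.1 -0.3 0.03 0 0.016 0 -1; -0.2 -0.6 0.06 0 0.032 0 -1; -0.28 -0.87 0.08 0 0.048 0.004 -1; -0.28 -0.87 0.08 0 0.048 0.004 -1'|grep pos
python3 -m handwheel '-0.1 -0.3 0.01 0 0.013 0 -1; -0.15 -0.6 0.02 0 0.026 0 -1; -0.21 -0.88 0.03 0 0.04 0.004 -1; -0.21 -0.88 0.03 0 0.04 0.004 -1'|grep pos
python3 -m handwheel '-0.18 -0.94 0.15 0 0 0 -1; -0.18 -0.94 0.15 0 0 0 -1; -0.18 -0.94 0.15 0 0 0 -1; -0.18 -0.94 0.15 0 0 0 -1'|grep pos
python3 -m handwheel '-0.16 -0.94 0.2 0 0 0 -1; -0.16 -0.94 0.2 0 0 0 -1; -0.16 -0.94 0.2 0 0 0 -1; -0.16 -0.94 0.2 0 0 0 -1'|grep pos
python3 -m handwheel '-0.11 -0.89 0.4 0 0 0 -1; -0.11 -0.89 0.4 0 0 0 -1; -0.11 -0.89 0.4 0 0 0 -1; -0.11 -0.89 0.4 0 0 0 -1; -0.11 -0.89 0.4 0 0 0 -1; -0.11 -0.89 0.4 0 0 0 -1'
python3 - <<'E'
from plan import *
from plant import bot
q=load()["spatula"];f,r=spat([q[0],q[1],8],q[2])
m=lambda z:(np.array([f[0],f[1],z]),r)
steps([m(110),m(60),m(f[2])])
E
cat > m7.py <<'E'
from fit import *
import plan
from plan import RT
from plant import bot,viewer
np.set_printoptions(precision=3,suppress=True)
q,p=viewer.capture("top"),viewer.capture("side");o=bot.get_obs();t=np.array(o["tool_pos"]);rt=R.from_euler("xyz",o["tcp_rot"])*RT.inv();g=plan.G+[0,0,19]
tr=lambda v,X:rt.apply(R.from_euler("ZY",[v[2],-v[3]]).apply(X-g)+[v[0],v[1],19])+t
for u in([p,q],[p],[q]):
  v=np.zeros(4)
  for sig in(1.5,.8):
    Gd=grads(u,sig)
    def c(v):
        s=0
        for P,gx,gy in Gd:
            for a,b in M["spatula"][:3]:
                uv=proj(P,tr(v,a+(b-a)*np.linspace(.04,.96,25)[:,None]));e=uv[-1]-uv[0];e/=np.linalg.norm(e)
                k=map_coordinates(gx,uv[:,::-1].T,order=1)*-e[1]+map_coordinates(gy,uv[:,::-1].T,order=1)*e[0]
                s-=np.mean(100*np.abs(k)/(np.abs(k)+200))
        return s+5*(v[3]/.06)**2+2*(v[2]/.03)**2
    v=min((minimize(c,v,method="Nelder-Mead",options=dict(initial_simplex=np.vstack([v]+[v+k*np.eye(4)[i]*[4,4,.03,.05][i] for i in range(4)]))) for k in(1,-1,.4,-.4)),key=lambda r:r.fun).x
  print(v,c(v))
E
python3 m7.py
```

```text
tool_pos: [328.0, 337.9, 196.4]
tool_pos: [384.9, 261.0, 235.0]
tool_pos: [412.8, 174.4, 233.1]
tool_pos: [431.3, 85.5, 233.3]
tool_pos: [440.9, -4.0, 233.1]
tool_pos: [444.8, -97.5, 218.1]
tool_pos: [448.4, -192.1, 198.9]
time: 29.07
tool_pos: [448.1, -278.7, 161.4]
tcp_rot: [-3.139, 0.002, 3.009]
contact_force: [0.5, -0.3, -1.4]
grip_width: 19.7
finger_force: 30.0
t 29.0667 at [ 448.108 -278.739  161.359] [-3.139  0.002  3.009]
[ 446.7 -328.   110. ] -> [-0.051 -0.488  0.515] [-0.001  0.001  0.001] rows 1.7
[ 446.7 -328.    60. ] -> [0.  0.  0.5] [0. 0. 0.] rows 1.2
[ 446.7 -328.    31.3] -> [0.    0.    0.287] [0. 0. 0.] rows 0.7
[-4.802 -4.249  0.011  0.047] -269.3714597110721
[ 0.438  1.687 -0.002 -0.004] -171.82305074847122
[-1.572 -5.943  0.001 -0.   ] -106.53178787735665
```

```bash
python3 -m handwheel '-0.05 -0.49 0.51 0 0 0 -1; -0.05 -0.49 0.51 0 0 0 -1; -0.05 -0.49 0.51 0 0 0 -1; -0.05 -0.49 0.51 0 0 0 -1'|grep pos
python3 -m handwheel '0 0 0.3 0 0 0 -1; 0 0 0.55 0 0 0 -1; 0 0 0.7 0 0 0 -1; 0 0 0.7 0 0 0 -1; 0 0 0.7 0 0 0 -1; 0 0 0.7 0 0 0 -1; 0 0 0.7 0 0 0 -1'|grep -E "time|pos|rot|contact"
```

```text
tool_pos: [445.9, -329.4, 109.7]
time: 30.08
tool_pos: [447.4, -330.9, 42.3]
tcp_rot: [-3.136, 0.005, 3.008]
contact_force: [-0.3, -0.1, -1.0]
```

```bash
python3 -m handwheel '0 0 0.03 0 0 0 -1; 0 0 0.07 0 0 0 -1; 0 0 0.07 0 0 0 -1; 0 0 0.07 0 0 0 -1; 0 0 0.07 0 0 0 -1'|grep -E "pos|rot|contact"
python3 -m handwheel '0 0 0.01 0 0 0 -1; 0 0 0.01 0 0 0 -1; 0 0 0.01 0 0 0 -1'|grep -E "pos|contact"
python3 -m handwheel '0 0 0.01 0 0 0 -1; 0 0 0.01 0 0 0 -1; 0 0 0.01 0 0 0 -1'|grep -E "pos|contact"
```

```text
tool_pos: [446.3, -330.6, 33.3]
tcp_rot: [-3.138, 0.002, 3.008]
contact_force: [-0.3, -0.2, -2.2]
tool_pos: [446.3, -330.5, 32.2]
contact_force: [-0.2, -0.2, -2.1]
tool_pos: [446.3, -330.5, 31.2]
contact_force: [0.0, -0.6, -1.2]
```

```bash
python3 -m handwheel '0 0 0.008 0 0 0 -1; 0 0 0.008 0 0 0 -1; 0 0 0.008 0 0 0 -1'|grep -E "pos|rot|contact"
python3 -m handwheel '0 0 0.005 0 0 0 -1; 0 0 0.005 0 0 0 -1; 0 0 0.005 0 0 0 -1'|grep -E "pos|rot|contact"
```

```text
tool_pos: [446.3, -330.5, 30.5]
tcp_rot: [-3.138, 0.002, 3.008]
contact_force: [0.1, -0.6, -1.5]
tool_pos: [446.3, -330.6, 30.2]
tcp_rot: [-3.138, 0.002, 3.008]
contact_force: [-0.7, 0.2, 2.1]
```

```bash
python3 -m handwheel '0 0 0 0 0 0 -0.4; 0 0 0 0 0 0 -0.4; 0 0 0 0 0 0 -0.4; 0 0 0 0 0 0 0.3; 0 0 0 0 0 0 0.3; 0 0 0 0 0 0 0.3; 0 0 0 0 0 0 0.3; 0 0 0 0 0 0 0.3'|grep -E "pos|grip|contact"
python3 -m handwheel '0 0 -0.1 0 0 0 0.3; 0 0 -0.3 0 0 0 0.3; 0 0 -0.6 0 0 0 0.3; 0 0 -0.95 0 0 0 0.3; 0 0 -0.95 0 0 0 0.3; 0 0 -0.95 0 0 0 0.3'|grep -E "pos|grip|contact"
python3 -m handwheel '0 0 -0.9 0 0 0 0.3; 0 0 -0.9 0 0 0 0.3; 0 0 -0.9 0 0 0 0.3'>/dev/null
python3 -m handwheel '0.8 0 -0.2 0 0 0 0.3; 0.8 0 -0.2 0 0 0 0.3; 0.8 0 -0.2 0 0 0 0.3; 0.8 0 -0.2 0 0 0 0.3; 0.8 0 -0.2 0 0 0 0.3'
python3 m4.py 0 50; python3 m6.py 7 50
python3 - <<'E'
from fit import *
from plant import viewer
np.set_printoptions(precision=3,suppress=True)
T,S=viewer.capture("top"),viewer.capture("side")
for u in([T,S],[T],[S]): print("spat",fit("spatula",[543,-342,-.135],8,u))
for n,u in(("top",T),("side",S)):
    for t in("bottle","tin","carton_a","sleeve","block","brayer"): print(n,t,[np.round(d["centre"]) for d in viewer.recognise(t,u)[:2]])
E
```

```text
tool_pos: [446.3, -330.5, 30.0]
contact_force: [0.3, 0.6, 0.9]
grip_width: 56.0
tool_pos: [447.3, -331.1, 127.8]
contact_force: [-0.1, -0.1, 0.9]
grip_width: 59.8
time: 33.33
tool_pos: [366.9, -319.2, 234.5]
tcp_rot: [-3.138, 0.002, 3.007]
contact_force: [0.5, 0.5, 0.3]
grip_width: 59.7
finger_force: 0.0
[ 0.6  -0.77 -0.06]
side panel [527.329 354.875  -0.068] block in panel [40.553  0.45 ] yaw 0.2244 -360.06619017348766
top panel [522.207 354.494  -0.092] block in panel [49.709 -1.23 ] yaw -0.0077 -505.2664738151463
top lo [-59.336  58.95 ] centre y -0.19
top hi [-59.385  58.136] centre y -0.62
top right [-0.293 97.678] centre x 48.69
top left [ 0.236 98.074] centre x 49.16
side lo [-57.761  57.83 ] centre y 0.03
side hi [-61.593  67.741] centre y 3.07
side right [ -1.051 105.045] centre x 52.00
side left [ -1.37  109.277] centre x 53.95
spat (array([ 543.196, -344.309,   -0.111]), np.float64(-427.64994616385815))
spat (array([ 543.717, -343.425,   -0.14 ]), np.float64(-210.7766538029339))
spat (array([ 543.447, -345.194,   -0.11 ]), np.float64(-224.6916905526615))
top bottle [array([300., 129.])]
top tin [array([337., 145.])]
top carton_a [array([202., 199.]), array([111., 170.])]
top sleeve [array([300., 203.]), array([109., 173.])]
top block [array([148., 167.])]
top brayer [array([405., 170.])]
side bottle [array([327., 204.])]
side tin [array([338., 241.])]
side carton_a [array([233., 178.])]
side sleeve [array([257., 238.])]
side block []
side brayer [array([354., 311.]), array([248., 129.])]
```

```bash
python3 - <<'E'
from m5 import *
xs=np.arange(90,112,.5)
def cen(a,c):
    w=np.maximum(np.median(a)-4-a,0);return (w*c).sum()/w.sum()
for y0 in(-70,-50,-30,-10,20,40,60): print("hline y",y0,"x %.2f"%cen(warp(q,xs,np.arange(y0-8,y0+9,2.),0).mean((1,2)),xs))
ys=np.arange(-10,10,.5)
for x0 in(30,45,60,75): print("vline x",x0,"y %.2f"%cen(warp(q,np.arange(x0-6,x0+7,2.),ys,0).mean((0,2)),ys))
ys=np.arange(-80,81,1.)
xs=np.arange(-30,20,.5)
for s in(-50,50):
    a=warp(q,xs,np.arange(s-4,s+5,1.),12).mean((1))[:,2]; print("stop",s,"x-centroid %.2f"%cen(a,xs),a[::4])
E
```

```text
hline y -70 x 97.75
hline y -50 x 98.94
hline y -30 x 98.06
hline y -10 x 99.04
hline y 20 x 99.09
hline y 40 x 99.00
hline y 60 x 99.63
vline x 30 y -1.52
vline x 45 y -0.39
vline x 60 y -0.11
vline x 75 y -0.24
stop -50 x-centroid -10.68 [ 98.682  93.866  94.55  114.151 132.252 135.343 126.742 112.3    99.965  97.506  94.686  93.248  92.514  92.426  87.295  87.773 109.458 136.707 152.641 159.742 160.389 159.127 159.113 158.918
 158.608]
stop 50 x-centroid -8.19 [106.581 108.172  98.914  96.831 115.932 129.082 123.039 108.425  95.074  88.187  92.357  94.787  94.432  90.239  86.189  90.89  103.252 121.582 137.545 144.943 146.485 146.585 145.786 145.714
 145.698]
```

The printed cross-lines show the board itself is turned 0.008 rad from my fit, matching the block, so the block is square and centred to within 0.5 mm. The spatula is back on the slab and nothing else has moved, so I'm handing in.

```bash
python3 -c "
from plant import bot
print(bot.close_job())"
```

```text
the job is handed in; nothing more can be done
None
```

I handed the job in at about 34 s of the 72 s limit. The block measured square, against both stops and centred to about 0.5 mm, inked face up. The spatula is back blade-down on the glass slab and released, and nothing else appeared to have moved. That the block lies flat is inferred from its outline in the images, and no verdict came back.

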